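# Level the display riser in the toy shop

## Task

The plywood display riser on the toy table slopes down towards its black knob. Pick up the aluminium spirit level and lay it flat on the riser, ring over the knob and bar between the two low ribs; then grip the knob so that the fingertips gently press the level's sprung black collar down, and turn the knob until the bubble stands between the two black lines. Finish while still gripping the knob and pressing the collar, bubble centred, and leave the toys around undisturbed.

Things in the scene. Friction and masses are not known exactly. Their poses are not given: they have to be found in the camera images.
- riser: low display riser: plywood board 160 x 400 mm, 18 mm thick, its top 90 mm above the table at the fixed end. Origin: on the table under the board's centre; z up, y along the board towards the knob, which stands at x = 0, y = 130 mm. This frame stays level: only the board on it tilts, and its knob end starts 3 to 6 mm too low. Its position and heading vary.
- pivot (a point): fixed foot of the riser, at y = -170 mm: the line along the riser's x, 72 mm above the table, about which the board tilts.
- ribs (a point): point on the board's top midway between two low ribs, 173 mm from the knob's axis. The ribs are 7 mm tall, 5 mm thick and 55 mm long, run along the board and leave 30 mm clear between them; the vial end of the level's bar (22 mm wide) goes there.
- knob_top (a point): centre of the top of the knob: an upright plain black knob, 34 mm in diameter, 47 mm tall above the board, its top 7 mm tapering to 22 mm diameter. It turns about its own upright axis.
- foot_knob (a joint): turn of the knob, rad, growing clockwise seen from above; clockwise lifts the knob end of the board (knob included) by 4 mm per radian; 0.7 to 1.6 rad are needed. Friction 0.25 N m; it stays where it is left. The reading at which the board is level differs every time.
- level: aluminium spirit level, 263 mm long, 200 to 330 g; starts lying flat on its underside on the table, vial up, at any of a wide range of headings. Origin: underside, below the middle of the gripping block; x from the ring end to the vial end, z up. On the riser its x axis must point along the riser's -y (vial towards the fixed foot), underside flat on the board.
- block_top (a point): middle of the top of the level's gripping block, 30 mm above the underside: 22 mm wide (across the level), 30 mm tall, 76 mm long; a thin 6 mm strip joins it to the ring.
- ring (a point): centre of the ring, in the plane of the level's underside, 100 mm from its origin on the -x side; it comes on the knob's axis at board height. The ring is 8 mm tall, 80 mm outer and 42 mm inner diameter: 4 mm clearance all round the knob. The sprung collar stands on it.
- collar (a joint): how far the sprung black collar over the ring is pushed down, m: 0 free, 0.010 fully down. A flat ring, 80 mm outer, 41 mm inner diameter; its top face is 26 mm above the level's underside when free. The spring takes 1 N to start, 0.5 N more per mm, and pushes the level onto the board. Fingers opened 45 to 60 mm come down on this face, round the knob, and stay on it as they clamp the knob.
- vial (a point): centre of the vial, at its top, 26 mm above the level's underside, 80 mm from its origin along +x. A green glass tube 16 mm thick and 80 mm long, on a bar 22 mm wide and 18 mm tall that ends 123 mm from the origin, with two black cross lines 23 mm apart.
- bubble (a joint): where the white bubble (14 mm long) stands in the vial, m: 0 centred between the lines, positive towards the vial end of the level. It runs to the higher end, about 15 mm per radian of knob when the level lies on the riser as told, and needs about 2 s to settle.
- doll: wooden doll, 59 mm tall, on the fixed end of the riser; leave alone. Origin at its foot.
- skittle: wooden skittle, 82 mm tall, 38 mm wide; leave alone. Origin at its foot.
- tractor: red toy tractor, about 102 x 63 x 64 mm; leave alone. Origin underneath.
- truck: orange toy truck, about 120 x 74 x 75 mm; leave alone. Origin underneath.
- jar: pale jar, 64 mm in diameter, 90 mm tall; leave alone. Origin underneath.
- storybook: blue book lying flat, 154 x 114 x 20 mm; leave alone. Origin underneath.
- puzzle_block: wooden puzzle block with pegs, 60 x 60 x 60 mm; leave alone. Origin underneath.

How it is judged:
By the outcome, as a careful person would: the job done as asked, in the order asked, and still so for the second after the job is handed in, while the arm keeps its last pose, push and grip.
It also fails if it takes over 66 s, if anything falls off the work surface, if the arm or the gripper's body presses on something with over 40 N, if the wrist force passes 120 N, or if a joint passes its speed limit or range.

## Robot

A 6-joint arm with a two-finger parallel gripper is mounted at the origin on the work surface. World frame = base frame: x ahead of the robot, y to its left, z up, the work surface at z = 0. Lengths are in mm, angles in rad, forces in N, time in s.
With the tool pointing down it reaches from about 300 to 775 mm from the base axis. Payload 14.6 kg.
Tool frame: the origin (TCP) lies midway between the tips of the shut fingers; the grasp point (between the pads) lies 19 mm behind it (manip.tcp_to_grasp is the distance from the TCP to the grasp point, in mm); x points along the fingers, z is the direction in which the jaws open and shut, and the axes are right-handed (so a half turn about x gives the same grasp; the last joint's range is limited). The gripper opens to 94 mm and grips with 3 to 60 N. Pads are 16 mm wide; open, the fingers measure 119 mm over their backs; the gripper's body (75 mm by 177 mm) begins 78 mm behind the grasp point.
Start: joints at [1.215, 0.3, 1.521, -0, 1.321, -0.067], TCP at [156.639, 527.213, 205.446] pointing down, gripper open.
Joint ranges: [-3.03, 3.03], [-0.79, 2.21], [0.23, 2.52], [-1.04, 4.18], [0, 3.07], [-2.55, 2.55]. Speed limits (rad/s): [2.22, 2.22, 2.57, 3.14, 3.14, 3.14].

## Interface

Orientations are given as a rotation vector (axis times angle).
In Python, from cell import manip gives the robot as it stands.
- The arm moves only by the tool play_rows, never from a script. Its argument "rows" is a list of rows, each a list of 6 numbers: the shift along the tool's x, y, z in cm, then the turn, a rotation vector about the tool's x, y, z in degrees. In form: [[x, y, z, rx, ry, rz], ...]. A call has 1 to 12 rows; each row shifts and turns the pose as measured when the row begins, along the tool's axes as they then stand; what a row does not reach is not made up. A row lasts 1/10 s, in which the tool goes at most 50 mm and 8.59 degrees, less where a joint would pass 70% of its speed; a pose out of reach is approached as far as the arm can. A call is refused whole if a number of a shift passes 5 or a number of a turn 8.59, either way. A call with a gripper value outside its range is refused whole. "gripper" is the closure, from -1 (fully open) to 1 (shut), so that 0 is half open, set as the call begins (left out, the last holds). The fingers move at their own pace and stop on an object; "squeeze" is the grip in N (left out, the last holds). Time passes only in rows, so rows that do not move let the fingers close. It gives the time, the measured TCP pose, the force and the opening at its end, in the units of the state.
- manip.get_obs(): the state, without advancing time (a new reading comes with each control period).
- manip.snapshot(name): name is "scene" or "side" or "wrist"; returns the picture (480x640x3 uint8, blue, green, red); there is no depth.
- manip.calibration(name): a dict with "K" (3x3 intrinsics, pixels), "R" (3x3) and "t" (3): a world point X has camera coordinates R X + t. Camera axes: x right, y down, z forward; pixel columns grow to the right and rows downward; lengths in mm; the calibration is good to about 2 mm. A picture is of the moment at which its call begins: read the wrist's pose just before it. calibration takes no time and is no camera call; for the wrist camera it gives the pose at the moment of the call.
- manip.hand_in(): hands the job in, once; it reports no verdict.
The state is a dict: "time_s": time; "joints": joint angles; "dq": joint speeds; "effort": joint torques, N m; "tcp_pos": TCP position; "tcp_rot": TCP orientation; "contact_force": force on the tool from outside, world axes, zero at the start; "ft_torque": the same for the moment, N m; "finger_gap": finger opening in mm.
Only numpy, scipy, OpenCV 4.12 (cv2) and the standard library are available. Lean on these libraries where they do the work, as an engineer would, in place of code of your own. Each camera call takes 0.05 s, during which the arm holds its last target.

## Working session

There is one attempt and no reset: what is moved stays moved. The work goes in short steps, Python scripts to look and compute and a tool call to move; the robot and the scene stay as the last step left them, time stands still between calls to the robot, and variables do not carry over. Pictures are saved under pics/ and viewed, and the job is handed in when it is done.

Besides the shell and the picture viewer there is one more tool, called after "Emit:" as name([rows], argument=value, ...), one row to a line, values as JSON. play_rows: Moves the arm, as the interface text tells. Its arguments: {"type":"object","properties":{"rows":{"type":"array"},"gripper":{"type":"number"},"squeeze":{"type":"number"}},"required":["rows"]}

```bash
ls; mkdir -p pics; python3 - <<'E'
from cell import manip
import cv2
o=manip.get_obs();print(o)
for n in("scene","side","wrist"):
    c=manip.calibration(n);print(n,c)
    cv2.imwrite(f"pics/{n}0.png",manip.snapshot(n))
E
```

```text
pics
{'time_s': 0.0, 'joints': array([ 1.21542473e+00,  3.00445849e-01,  1.52159140e+00, -1.43916016e-05,
        1.32068789e+00, -6.66063882e-02]), 'dq': array([-0.00185731, -0.00026753, -0.00069464, -0.00030001, -0.00054264,
        0.00026628]), 'effort': array([-4.76944206e-04, -5.31806731e+01, -3.52735698e+01,  7.07880151e-02,
        2.44071818e-02, -8.89574630e-05]), 'tcp_pos': array([156.54054357, 526.97688343, 204.8958123 ]), 'tcp_rot': array([-0.99455519,  1.3330436 ,  0.99351292]), 'contact_force': array([-0.06143194,  0.24194902, -0.01842272]), 'ft_torque': array([ 0.06544088, -0.01926027, -0.082135  ]), 'finger_gap': 94.19918029407827}
scene {'K': array([[599.39314042,   0.        , 331.264816  ],
       [  0.        , 599.39314042, 236.2174885 ],
       [  0.        ,   0.        ,   1.        ]]), 'R': array([[-0.28230192,  0.95927932, -0.00942417],
       [ 0.69885864,  0.19891424, -0.6870442 ],
       [-0.65719269, -0.20054006, -0.72655451]]), 't': array([ 140.94043907, -318.6856615 , 2164.54183229])}
side {'K': array([[494.97566152,   0.        , 321.46245272],
       [  0.        , 494.97566152, 238.67637886],
       [  0.        ,   0.        ,   1.        ]]), 'R': array([[ 0.99949931, -0.03154349,  0.00247626],
       [-0.01665315, -0.59099153, -0.80650585],
       [ 0.02690346,  0.8060608 , -0.59122093]]), 't': array([-551.3464637 ,  143.41367409, 1082.4659479 ])}
wrist {'K': array([[363.55216347,   0.        , 317.06354336],
       [  0.        , 363.55216347, 240.27258845],
       [  0.        ,   0.        ,   1.        ]]), 'R': array([[ 0.28471791,  0.95861037, -0.00136841],
       [ 0.9292498 , -0.27564634,  0.24599575],
       [ 0.23543688, -0.07131099, -0.96926994]]), 't': array([-548.98488815,  -25.18501539,  390.35197889])}
```

View pics/scene0.png

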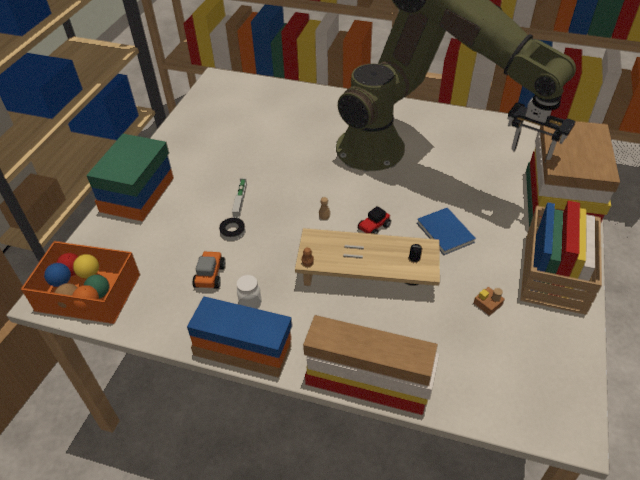

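View pics/side0.png

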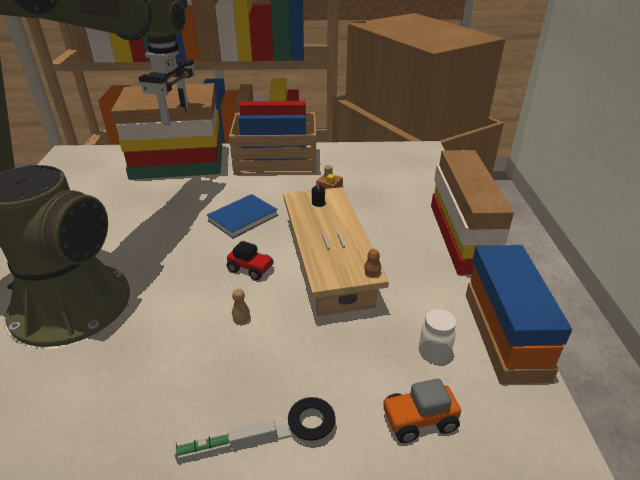

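View pics/wrist0.png

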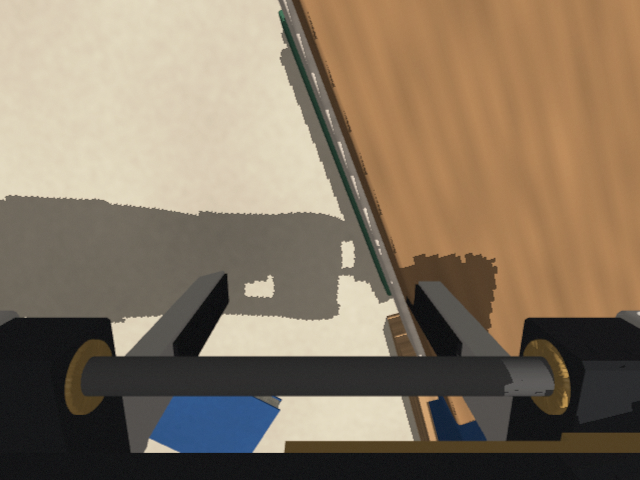

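```bash
cat > h.py <<'E'
import numpy as np,cv2
from cell import manip
from scipy.spatial.transform import Rotation as Ro
def ray(c,p):
    d=c["R"].T@np.linalg.inv(c["K"])@np.array([p[0],p[1],1.]); return -c["R"].T@c["t"], d/np.linalg.norm(d)
def onz(c,p,z):
    o,d=ray(c,p); return o+d*(z-o[2])/d[2]
def tri(obs):
    A=np.zeros((3,3));b=np.zeros(3);L=[]
    for c,p in obs:
        o,d=ray(c,p);M=np.eye(3)-np.outer(d,d);A+=M;b+=M@o;L.append((o,M))
    x=np.linalg.solve(A,b); return x,[np.linalg.norm(M@(x-o)) for o,M in L]
def proj(c,X):
    v=c["K"]@(c["R"]@np.asarray(X,float)+c["t"]); return v[:2]/v[2]
E
python3 - <<'E'
from h import *
s=cv2.imread('pics/scene0.png');d=cv2.imread('pics/side0.png')
cv2.imwrite('pics/a.png',cv2.resize(s[165:300,190:460],None,fx=2.9,fy=2.9,interpolation=2))
cv2.imwrite('pics/b.png',cv2.resize(d[170:320,270:400],None,fx=4,fy=4,interpolation=2))
cv2.imwrite('pics/c.png',cv2.resize(d[380:470,165:345],None,fx=4.4,fy=4.4,interpolation=2))
S=manip.calibration("scene");D=manip.calibration("side")
P={'ring':((232,226),(312,417)),'vialend':((242,181),(178,450)),'knobtop':((416,246),(318.5,188)),'doll':((307,250),(373,255)),'skit':((324,200),(238,292)),'tractor':((376,217),(248,256)),'jar':((247,285),(440,320)),'truck':((208,265),(430,395)),'book':((446,229),(243,213)),'puz':((489,299),(329,180))}
for k,(a,b) in P.items(): x,e=tri([(S,a),(D,b)]);print(k,x.round(0),np.round(e,1))
E
```

```text
ring [ 526. -313.   27.] [0.1 0.1]
vialend [ 315. -365.   23.] [2.1 2.1]
knobtop [552. 260. 132.] [0.7 0.7]
doll [654. -22. 140.] [0.4 0.4]
skit [382. -56.  75.] [2.1 2.1]
tractor [382. 110.  41.] [1.8 1.8]
jar [ 771. -156.   85.] [2.6 2.6]
truck [ 721. -301.   62.] [1.3 1.3]
book [349. 326.  18.] [0. 0.]
puz [591. 484.  26.] [1.9 1.9]
```

View pics/a.png

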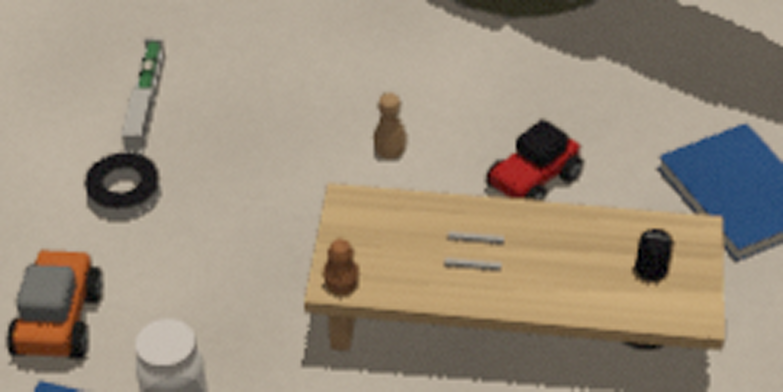

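View pics/b.png

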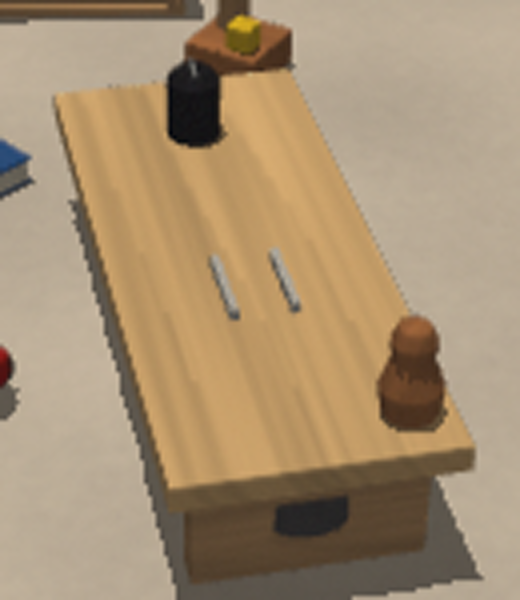

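View pics/c.png

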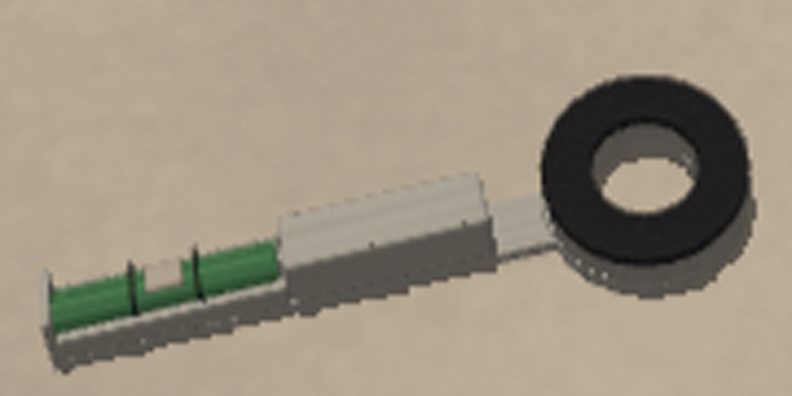

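```bash
python3 - <<'E'
from h import *
o=manip.get_obs();T=Ro.from_rotvec(o['tcp_rot']).as_matrix();print(T.round(3))
W=manip.calibration("wrist");cc=-W['R'].T@W['t'];print('cam',cc.round(0),'in tool',(T.T@(cc-o['tcp_pos'])).round(1),'axes in tool\n',(T.T@W['R'].T).round(3))
S=manip.calibration("scene");D=manip.calibration("side")
fa=lambda u,v:(190+u/2.9,165+v/2.9)
fb=lambda u,v:(270+u/4,170+v/4)
fc=lambda u,v:(165+u/4.4,380+v/4.4)
P={'rib1n':(fa(447,238),fb(236,316)),'rib1f':(fa(503,240),fb(214,257)),'rib2n':(fa(445,264),fb(297,309)),'rib2f':(fa(500,267),fb(274,251)),'corner1':(fa(327,186),fb(168,490)),'corner4':(fa(722,215),fb(55,96)),'corner2':(fa(306,306),fb(473,450)),'knobtop':(fa(655,234),fb(194,66)),
'blk1':(fa(125,137),fc(492,217)),'blk2':(fa(157,90),fc(280,217)),'collar':(fa(122,181),fc(646,168)),'end':(fa(152,41),fc(48,290))}
for k,(a,b) in P.items(): x,e=tri([(S,a),(D,b)]);print(k,x.round(0),np.round(e,1))
E
```

```text
[[-0.    -0.959  0.285]
 [-0.001  0.285  0.959]
 [-1.    -0.    -0.001]]
cam [ 88. 547. 384.] in tool [-178.9   71.7   -0.4] axes in tool
 [[ 0.    -0.246  0.969]
 [ 0.    -0.969 -0.246]
 [ 1.     0.    -0.   ]]
rib1n [571.  61.  92.] [1.5 1.5]
rib1f [561. 115.  93.] [1.2 1.2]
rib2n [605.  68.  91.] [0.9 0.9]
rib2f [595. 121.  93.] [1.1 1.1]
corner1 [532. -76.  88.] [2.1 2.1]
corner4 [462. 315.  84.] [0.8 0.8]
corner2 [688. -46.  85.] [1.1 1.1]
knobtop [552. 260. 136.] [0.4 0.4]
blk1 [ 468. -334.   26.] [0. 0.]
blk2 [ 388. -330.   25.] [1.2 1.2]
collar [ 526. -313.   22.] [0.9 0.9]
end [ 313. -363.   30.] [2.7 2.7]
```

Emit:
play_rows([
  [-4,0,0,0,0,0],
  [-3,-4,-2,0,0,0],
  [0,-4,-2,0,0,0],
  [0,-4,-2,0,0,0],
  [0,-4,-2,0,0,0],
  [0,-4,-2,0,0,0],
  [0,-4,-2,0,0,0],
  [0,-4,-2,0,0,0],
  [0,-4,-2,0,0,0],
  [0,-4,-2,0,0,0],
  [0,-4,-2,0,0,0],
  [0,-4,-2,0,0,0],
])

```text
time_s: 1.35
tcp_pos: [523.9, 181.4, 275.5]
tcp_rot: [-1.003, 1.333, 0.999]
contact_force: [0.5, 0.0, -0.3]
finger_gap: 94.2
```

```bash
cat > look.py <<'E'
import sys,pickle
from h import *
n=sys.argv[1]
o=manip.get_obs();c=manip.calibration("wrist");im=manip.snapshot("wrist")
cv2.imwrite(f"pics/{n}.png",im);pickle.dump((c,o),open(f"{n}.pkl","wb"))
print(o['time_s'],o['tcp_pos'].round(1),o['joints'].round(3),o['contact_force'].round(1),o['finger_gap'])
print(Ro.from_rotvec(o['tcp_rot']).as_matrix().round(4).tolist())
E
python3 look.py w1
```

```text
1.35 [523.9 181.4 275.5] [ 0.269  0.268  1.399 -0.004  1.476 -1.021] [ 0.5  0.  -0.3] 94.2064252022512
[[-0.0014, -0.9609, 0.2769], [-0.0042, 0.2769, 0.9609], [-1.0, 0.0002, -0.0044]]
```

View pics/w1.png

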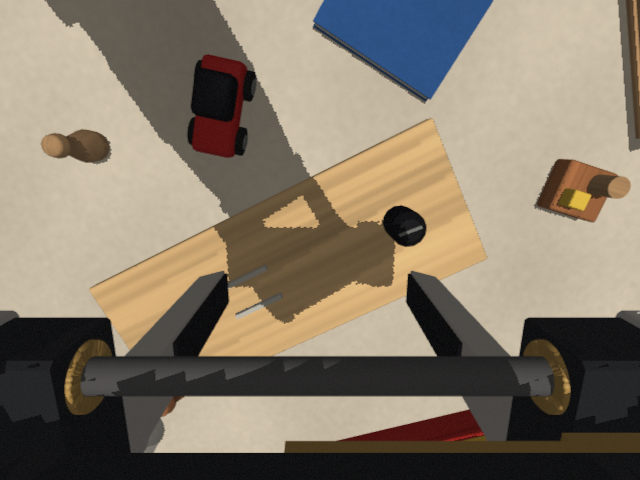

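Emit:
play_rows([
  [0,-4,0,0,0,0],
  [0,-4,0,0,0,0],
  [0,0,-4,0,0,0],
  [0,0,0,0,0,0],
  [0,0,0,0,0,0],
])

```text
time_s: 1.9
tcp_pos: [597.2, 111.2, 268.1]
tcp_rot: [-0.995, 1.346, 0.998]
contact_force: [-0.3, -0.1, 1.4]
finger_gap: 94.1
```

```bash
python3 look.py w2; python3 - <<'E'
import cv2
a=cv2.imread('pics/w1.png')
cv2.imwrite('pics/w1z.png',cv2.resize(a[180:340,210:450],None,fx=3.3,fy=3.3,interpolation=2))
b=cv2.imread('pics/w2.png')
cv2.imwrite('pics/w2z.png',cv2.resize(b[120:320,230:510],None,fx=2.8,fy=2.8,interpolation=2))
E
```

```text
1.9 [597.2 111.2 268.1] [ 0.126  0.403  1.239 -0.006  1.512 -1.156] [-0.3 -0.1  1.4] 94.08192448814572
[[-0.0119, -0.9587, 0.284], [-0.0071, 0.2841, 0.9588], [-0.9999, 0.0094, -0.0102]]
```

View pics/w2.png

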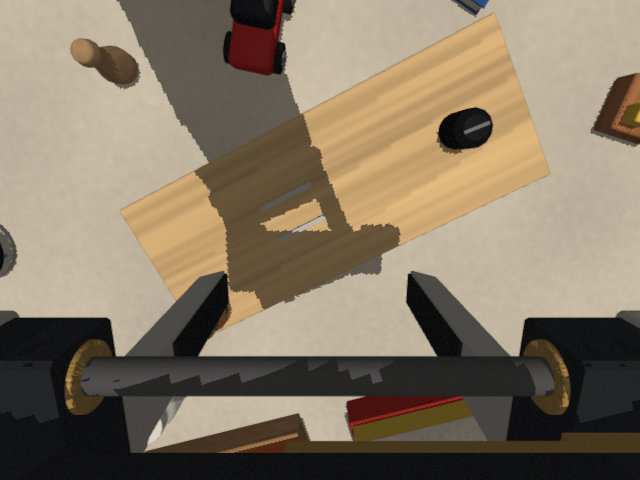

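View pics/w1z.png

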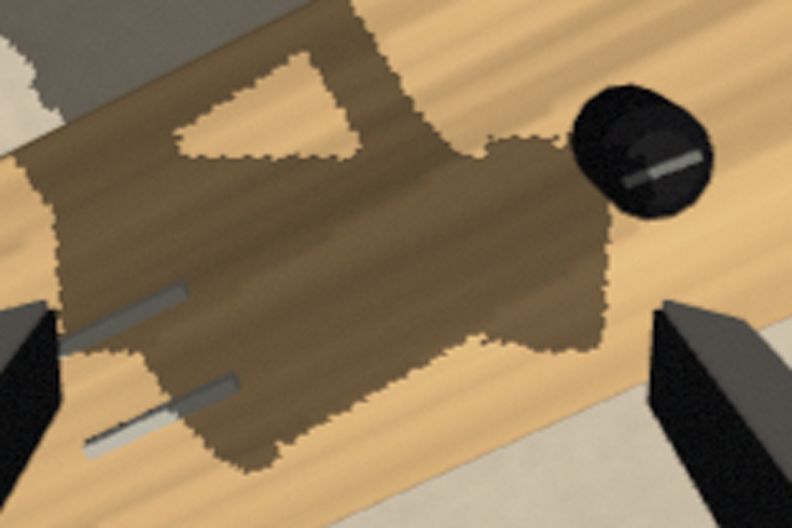

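View pics/w2z.png

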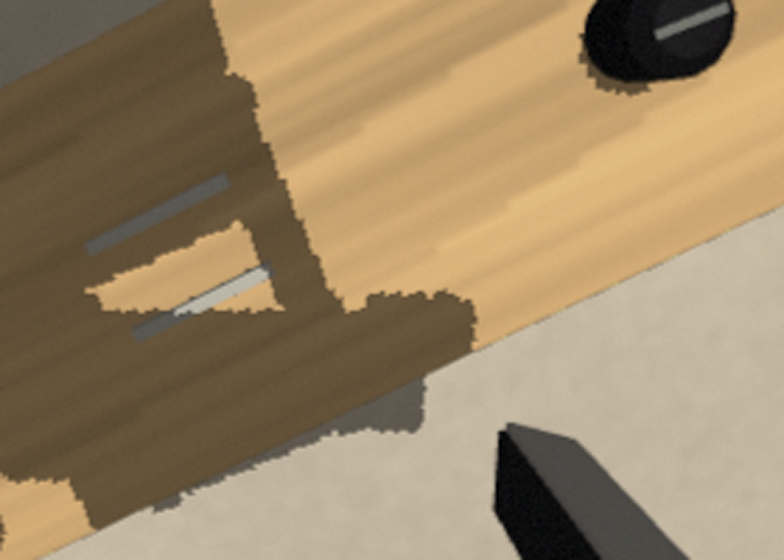

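```bash
python3 - <<'E'
import cv2,numpy as np
a=cv2.imread('pics/w1.png')[195:260,370:440]
b=cv2.imread('pics/w2.png')[95:160,430:500]
f=lambda x:cv2.resize(np.clip(x.astype(float)*2.2,0,255).astype('uint8'),None,fx=5.6,fy=5.6,interpolation=2)
cv2.imwrite('pics/k.png',np.hstack([f(a),f(b)]))
E
```

```text
(no output)
```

View pics/k.png

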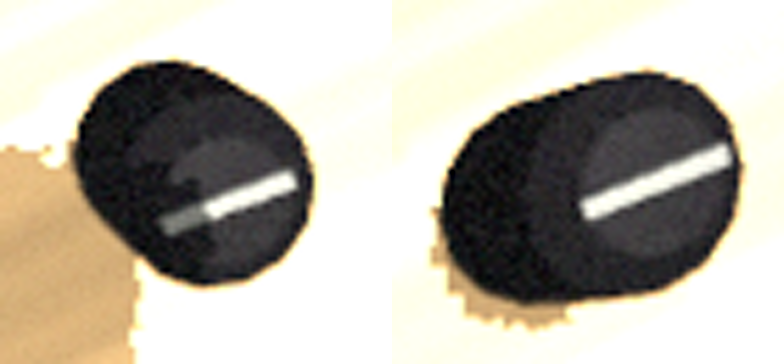

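```bash
python3 - <<'E'
from h import *
import pickle
A=pickle.load(open('w1.pkl','rb'))[0];B=pickle.load(open('w2.pkl','rb'))[0]
S=manip.calibration("scene");D=manip.calibration("side")
fa=lambda u,v:(190+u/2.9,165+v/2.9)
fb=lambda u,v:(270+u/4,170+v/4)
g=lambda u,v:(210+u/3.3,180+v/3.3)
h=lambda u,v:(230+u/2.8,120+v/2.8)
P={'knob':[(A,(411.3,231.4)),(B,(477.4,127.5)),(S,fa(655,234)),(D,fb(194,66))],
'r1f':[(A,g(186,290)),(B,h(226,181)),(S,fa(503,240)),(D,fb(214,257))],
'r2n':[(A,g(88,450)),(B,h(136,335)),(S,fa(445,264)),(D,fb(297,309))],
'r2f':[(A,g(237,380)),(B,h(266,272)),(S,fa(500,267)),(D,fb(274,251))]}
for k,v in P.items():
    for s in (v[:2],v[2:],v): x,e=tri(s);print(k,x.round(1),np.round(e,1))
r1n=onz(B,h(88,248),93);print('r1n',r1n)
for n in P: print(n,onz(B,P[n][1][1],134 if n=='knob' else 93).round(1),onz(A,P[n][0][1],134 if n=='knob' else 93).round(1))
print(proj(B,[552,260,85]))
E
```

```text
knob [548.7 261.9 132.2] [0.2 0.2]
knob [552.4 260.1 135.8] [0.4 0.4]
knob [550.  261.  134.2] [1.8 1.4 1.6 2.5]
r1f [558.  114.   88.1] [0.2 0.2]
r1f [560.6 115.2  93.4] [1.2 1.2]
r1f [558.6 114.9  92.2] [1.6 1.3 1.9 2.3]
r2n [600.9  67.1  92.3] [0.1 0.1]
r2n [604.9  68.3  90.9] [0.9 0.9]
r2n [602.9  67.2  90.2] [1.6 1.5 1.8 2.3]
r2f [594.7 118.5  80.5] [0.7 0.7]
r2f [595.3 121.   92.9] [1.1 1.1]
r2f [593.2 120.3  91.4] [2.1 2.1 1.7 2.7]
r1n [566.12981912  60.78606978  93.        ]
knob [548.5 261.1 134. ] [548.3 261.7 134. ]
r1f [557.5 114.1  93. ] [556.8 115.3  93. ]
r2n [600.9  67.3  93. ] [600.5  67.2  93. ]
r2f [592.  118.5  93. ] [590.4 121.7  93. ]
[455.53306096 134.7827237 ]
```

```bash
cat > plan.py <<'E'
import sys
from h import *
def target(psi):
    z=np.array([np.cos(psi),np.sin(psi),0]);x=np.array([0,0,-1.]);return np.column_stack([x,np.cross(z,x),z])
def plan(p,psi_deg,n=12,R=None):
    o=manip.get_obs();T=Ro.from_rotvec(o['tcp_rot']);q=o['tcp_pos'].copy()
    G=Ro.from_matrix(target(np.radians(psi_deg)) if R is None else R)
    rv=(T.inv()*G).as_rotvec()
    # turn via tool x mostly
    if n>1: rem=rv
    rows=[];cur=T
    for k in range(n):
        st=(np.asarray(p)-q)/(n-k)
        rows.append(np.r_[cur.as_matrix().T@st/10,np.degrees(rv)/n]); q=q+st; cur=cur*Ro.from_rotvec(rv/n)
    print('d',(np.asarray(p)-o['tcp_pos']).round(1),'turn',np.degrees(rv).round(1))
    for r in rows: print(r.round(2).tolist())
if __name__=='__main__':
    a=[float(x) for x in sys.argv[1:]];plan(a[:3],a[3],int(a[4]))
E
python3 plan.py 435 -335 240 -76.8 18
```

```text
d [-162.1 -446.3  -28.5] turn [150.3  -0.9   0.6]
[0.19, 0.16, -2.63, 8.35, -0.05, 0.03]
[0.18, -0.23, -2.63, 8.35, -0.05, 0.03]
[0.18, -0.6, -2.57, 8.35, -0.05, 0.03]
[0.18, -0.97, -2.45, 8.35, -0.05, 0.03]
[0.18, -1.32, -2.28, 8.35, -0.05, 0.03]
[0.17, -1.63, -2.07, 8.35, -0.05, 0.03]
[0.17, -1.92, -1.81, 8.35, -0.05, 0.03]
[0.17, -2.16, -1.51, 8.35, -0.05, 0.03]
[0.17, -2.36, -1.18, 8.35, -0.05, 0.03]
[0.16, -2.5, -0.83, 8.35, -0.05, 0.03]
[0.16, -2.6, -0.46, 8.35, -0.05, 0.03]
[0.16, -2.64, -0.07, 8.35, -0.05, 0.03]
[0.16, -2.62, 0.31, 8.35, -0.05, 0.03]
[0.16, -2.55, 0.69, 8.35, -0.05, 0.03]
[0.16, -2.42, 1.05, 8.35, -0.05, 0.03]
[0.16, -2.24, 1.39, 8.35, -0.05, 0.03]
[0.16, -2.02, 1.7, 8.35, -0.05, 0.03]
[0.16, -1.75, 1.98, 8.35, -0.05, 0.03]
```

Emit:
play_rows([
  [0,0.2,-2.6,8.3,0,0],
  [0,-0.2,-2.6,8.3,0,0],
  [0,-0.6,-2.6,8.3,0,0],
  [0,-1,-2.5,8.3,0,0],
  [0.2,-1.3,-2.3,8.3,0,0],
  [0.2,-1.6,-2.1,8.3,0,0],
  [0.2,-1.9,-1.8,8.3,0,0],
  [0.2,-2.2,-1.5,8.3,0,0],
  [0.2,-2.4,-1.2,8.3,0,0],
  [0.2,-2.5,-0.8,8.3,0,0],
  [0.2,-2.6,-0.5,8.3,0,0],
  [0.2,-2.6,-0.1,8.3,0,0],
])

```text
time_s: 3.15
tcp_pos: [478.1, -181.7, 260.7]
tcp_rot: [0.389, 1.533, -0.403]
contact_force: [-0.2, 0.6, -0.6]
finger_gap: 94.2
```

```bash
python3 plan.py 435 -335 230 -76.8 8
```

```text
d [ -43.1 -153.3  -30.7] turn [47.9  0.4  0.3]
[0.4, -1.93, 0.45, 5.98, 0.05, 0.04]
[0.4, -1.88, 0.65, 5.98, 0.05, 0.04]
[0.4, -1.8, 0.85, 5.98, 0.05, 0.04]
[0.39, -1.7, 1.03, 5.98, 0.05, 0.04]
[0.39, -1.58, 1.2, 5.98, 0.05, 0.04]
[0.39, -1.45, 1.36, 5.98, 0.05, 0.04]
[0.39, -1.3, 1.5, 5.98, 0.05, 0.04]
[0.39, -1.14, 1.63, 5.98, 0.05, 0.04]
```

Emit:
play_rows([
  [0.4,-1.9,0.5,6,0,0],
  [0.4,-1.9,0.6,6,0,0],
  [0.4,-1.8,0.8,6,0,0],
  [0.4,-1.7,1,6,0,0],
  [0.4,-1.6,1.2,6,0,0],
  [0.4,-1.5,1.4,6,0,0],
  [0.4,-1.3,1.5,6,0,0],
  [0.4,-1.2,1.6,6,0,0],
  [0,0,0,0,0,0],
  [0,0,0,0,0,0],
])

```text
time_s: 4.15
tcp_pos: [431.5, -334.4, 234.3]
tcp_rot: [1.055, 1.282, -1.065]
contact_force: [0.8, 0.5, 0.1]
finger_gap: 94.5
```

```bash
python3 look.py v1
```

```text
4.15 [ 431.5 -334.4  234.3] [-0.724  0.261  1.503 -0.005  1.363  0.65 ] [0.8 0.5 0.1] 94.49503714773012
[[0.0073, 0.9805, 0.1964], [-0.0132, 0.1965, -0.9804], [-0.9999, 0.0046, 0.0143]]
```

View pics/v1.png

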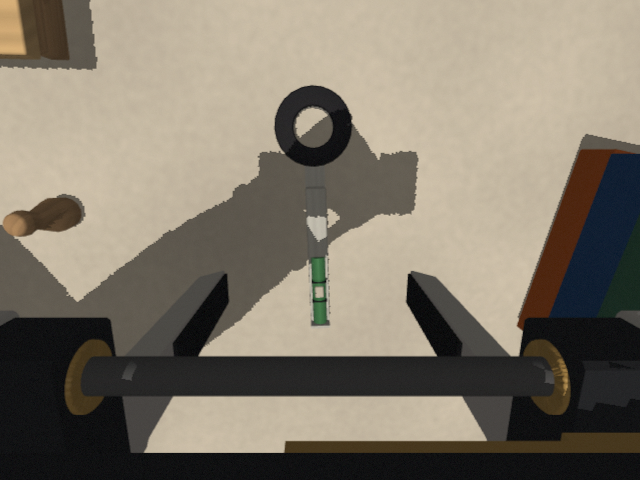

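Emit:
play_rows([
  [3,0,0,0,0,0],
  [3,0,0,0,0,0],
  [2.5,0,0,0,0,0],
  [0,0,0,0,0,0],
  [0,0,0,0,0,0],
])

```text
time_s: 4.7
tcp_pos: [435.7, -331.3, 150.6]
tcp_rot: [1.043, 1.282, -1.052]
contact_force: [0.0, 0.4, -0.2]
finger_gap: 94.1
```

```bash
python3 look.py v2; python3 - <<'E'
import cv2
for n,(r0,r1,c0,c1) in {'v1':(80,330,250,390),'v2':(20,350,220,420)}.items():
    a=cv2.imread(f'pics/{n}.png')[r0:r1,c0:c1]
    cv2.imwrite(f'pics/{n}z.png',cv2.resize(a,None,fx=(600/(r1-r0)),fy=600/(r1-r0),interpolation=2)); print(600/(r1-r0))
E
```

```text
4.7 [ 435.7 -331.3  150.6] [-0.715  0.333  1.61  -0.005  1.178  0.645] [ 0.   0.4 -0.2] 94.09257032141987
[[0.0122, 0.9774, 0.211], [-0.0166, 0.2112, -0.9773], [-0.9998, 0.0084, 0.0188]]
2.4
1.8181818181818181
```

View pics/v1z.png

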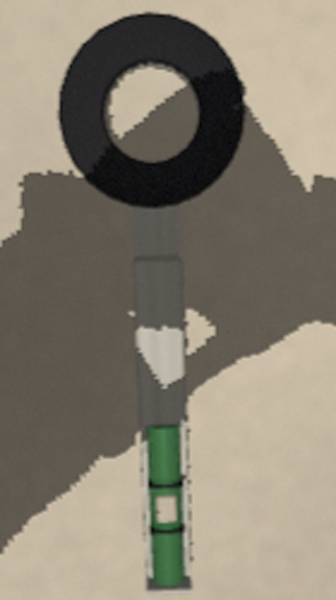

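View pics/v2z.png

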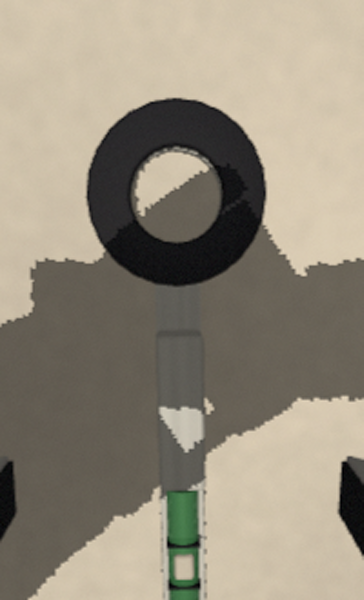

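```bash
python3 - <<'E'
from h import *
import pickle
A=pickle.load(open('v1.pkl','rb'))[0];B=pickle.load(open('v2.pkl','rb'))[0]
f=lambda u,v:(250+u/2.4,80+v/2.4); g=lambda u,v:(220+u*330/600,20+v*330/600)
for n,a,b,z in (('ring',(152,110),(176.5,192),26),('blk ringend',(159.5,258),(180.5,333),30),('blk vialend',(164,426),(184,492),30),('bubble',(166.5,508),(183.5,568),26)):
    x,e=tri([(A,f(*a)),(B,g(*b))]);print(n,x.round(1),np.round(e,2),onz(A,f(*a),z).round(1),onz(B,g(*b),z).round(1))
E
```

```text
ring [ 523.7 -315.3   15. ] [0.18 0.18] [ 522.9 -315.5   26. ] [ 523.1 -315.2   26. ]
blk ringend [ 460.5 -331.2    9. ] [0.22 0.22] [ 462.7 -330.7   30. ] [ 463.2 -329.9   30. ]
blk vialend [ 388.2 -347.8   30.6] [0.1 0.1] [ 388.  -347.8   30. ] [ 388. -348.   30.]
bubble [ 349.2 -356.5   31.2] [0.28 0.28] [ 347.3 -357.3   26. ] [ 346.4 -356.9   26. ]
```

```bash
python3 plan.py 425.6 -338.7 40 -76.65 5
```

```text
d [ -10.    -7.3 -110.6] turn [-1.2  1.1 -0.5]
[2.21, -0.25, 0.06, -0.24, 0.22, -0.09]
[2.21, -0.24, 0.07, -0.24, 0.22, -0.09]
[2.21, -0.24, 0.07, -0.24, 0.22, -0.09]
[2.21, -0.24, 0.08, -0.24, 0.22, -0.09]
[2.21, -0.23, 0.09, -0.24, 0.22, -0.09]
```

Emit:
play_rows([
  [2.2,-0.25,0.1,-0.24,0.25,-0.1],
  [2.2,-0.25,0.1,-0.24,0.25,-0.1],
  [2.2,-0.25,0.1,-0.24,0.25,-0.1],
  [2.2,-0.25,0.1,-0.24,0.25,-0.1],
  [2.2,-0.25,0.1,-0.24,0.25,-0.1],
  [0,0,0,0,0,0],
], gripper=-0.3)

```text
time_s: 5.35
tcp_pos: [430.5, -342.6, 47.8]
tcp_rot: [1.03, 1.3, -1.028]
contact_force: [-0.4, 0.1, 0.5]
finger_gap: 61.2
```

```bash
python3 plan.py 425.6 -338.7 5 -76.65 4
```

```text
d [ -4.9   3.9 -42.8] turn [ 0.4  0.5 -0.5]
[1.07, -0.1, -0.13, 0.1, 0.13, -0.12]
[1.07, -0.1, -0.13, 0.1, 0.13, -0.12]
[1.07, -0.1, -0.13, 0.1, 0.13, -0.12]
[1.07, -0.1, -0.13, 0.1, 0.13, -0.12]
```

Emit:
play_rows([
  [1.0,-0.1,-0.1,0.1,0.1,-0.1],
  [1.0,-0.1,-0.1,0.1,0.1,-0.1],
  [1.0,-0.1,-0.1,0.1,0.1,-0.1],
  [1.0,-0.1,-0.1,0.1,0.1,-0.1],
  [0.2,-0.1,0,0,0,0],
  [0,0,0,0,0,0],
])

```text
time_s: 5.95
tcp_pos: [427.1, -341.1, 7.3]
tcp_rot: [1.034, 1.301, -1.035]
contact_force: [-0.7, -0.3, 0.2]
finger_gap: 61.1
```

```bash
python3 plan.py 425.6 -338.7 5 -76.65 1; python3 look.py v3
```

```text
d [-1.5  2.4 -2.3] turn [ 0.   0.4 -0.3]
[0.23, -0.09, -0.27, 0.01, 0.43, -0.28]
5.95 [ 427.1 -341.1    7.3] [-0.741  0.534  1.701 -0.     0.897  0.597] [-0.7 -0.3  0.2] 61.11976524545137
[[0.0064, 0.9729, 0.231], [-0.0062, 0.231, -0.9729], [-1.0, 0.0048, 0.0075]]
```

View pics/v3.png

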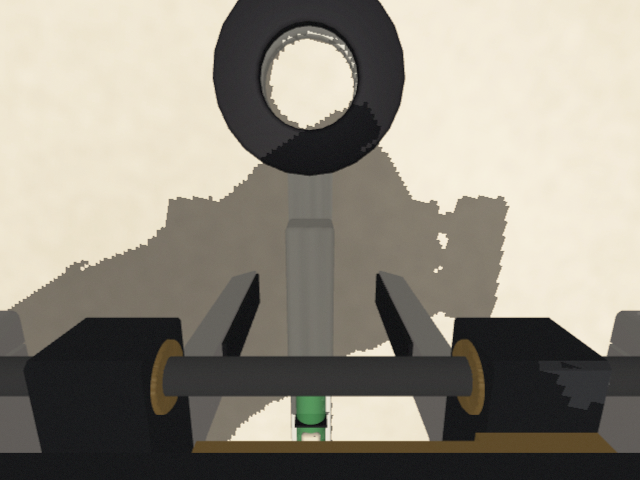

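Emit:
play_rows([
  [0.15,-0.1,-0.3,0,0.4,-0.3],
  [0,0,0,0,0,0],
  [0,0,0,0,0,0],
])

```text
time_s: 6.3
tcp_pos: [425.7, -338.5, 6.6]
tcp_rot: [1.035, 1.31, -1.036]
contact_force: [-0.4, -0.1, -0.0]
finger_gap: 60.8
```

Emit:
play_rows([
  [0,0,0,0,0,0],
  [0,0,0,0,0,0],
  [0,0,0,0,0,0],
  [0,0,0,0,0,0],
  [0,0,0,0,0,0],
  [0,0,0,0,0,0],
], gripper=1, squeeze=40)

```text
time_s: 6.9
tcp_pos: [425.9, -338.7, 7.0]
tcp_rot: [1.035, 1.309, -1.036]
contact_force: [-0.6, 0.0, 0.3]
finger_gap: 21.6
```

```bash
python3 look.py v4; python3 plan.py 425.6 -338.7 190 -76.65 5
```

```text
6.9 [ 425.9 -338.7    7. ] [-7.390e-01  5.340e-01  1.703e+00 -1.000e-03  9.030e-01  5.990e-01] [-0.6  0.   0.3] 21.597425733770525
[[0.0007, 0.9729, 0.231], [-0.0015, 0.231, -0.9729], [-1.0, 0.0003, 0.0016]]
d [ -0.3   0.  183. ] turn [ 0.   0.1 -0. ]
[-3.66, -0.0, 0.0, 0.0, 0.02, -0.0]
[-3.66, -0.0, 0.0, 0.0, 0.02, -0.0]
[-3.66, -0.0, 0.0, 0.0, 0.02, -0.0]
[-3.66, -0.0, 0.0, 0.0, 0.02, -0.0]
[-3.66, -0.0, -0.0, 0.0, 0.02, -0.0]
```

Emit:
play_rows([
  [-1,0,0,0,0,0],
  [-2,0,0,0,0,0],
  [-3,0,0,0,0,0],
  [-3,0,0,0,0,0],
  [-3,0,0,0,0,0],
  [-3,0,0,0,0,0],
  [-3,0,0,0,0,0],
  [-2,0,0,0,0,0],
  [-1,0,0,0,0,0],
  [0,0,0,0,0,0],
])

```text
time_s: 7.95
tcp_pos: [424.1, -337.0, 228.8]
tcp_rot: [1.035, 1.312, -1.037]
contact_force: [0.1, 0.4, -2.7]
finger_gap: 22.0
```

```bash
python3 look.py v5; python3 plan.py 568 150 215 10 20
```

```text
7.95 [ 424.1 -337.   228.8] [-7.390e-01  2.650e-01  1.511e+00 -1.000e-03  1.367e+00  5.990e-01] [ 0.1  0.4 -2.7] 21.9551583829239
[[-0.0015, 0.973, 0.2309], [0.0003, 0.2309, -0.973], [-1.0, -0.0014, -0.0006]]
d [144.1 486.8 -12.9] turn [-86.7  -0.2   0. ]
[0.07, 1.26, -2.2, -4.33, -0.01, 0.0]
[0.06, 1.43, -2.1, -4.33, -0.01, 0.0]
[0.06, 1.58, -1.99, -4.33, -0.01, 0.0]
[0.06, 1.73, -1.86, -4.33, -0.01, 0.0]
[0.06, 1.86, -1.73, -4.33, -0.01, 0.0]
[0.06, 1.99, -1.58, -4.33, -0.01, 0.0]
[0.06, 2.1, -1.43, -4.33, -0.01, 0.0]
[0.06, 2.2, -1.26, -4.33, -0.01, 0.0]
[0.06, 2.29, -1.09, -4.33, -0.01, 0.0]
[0.06, 2.37, -0.92, -4.33, -0.01, 0.0]
[0.06, 2.43, -0.74, -4.33, -0.01, 0.0]
[0.06, 2.48, -0.55, -4.33, -0.01, 0.0]
[0.06, 2.51, -0.36, -4.33, -0.01, 0.0]
[0.06, 2.53, -0.17, -4.33, -0.01, 0.0]
[0.06, 2.54, 0.02, -4.33, -0.01, 0.0]
[0.06, 2.53, 0.21, -4.33, -0.01, 0.0]
[0.06, 2.51, 0.4, -4.33, -0.01, 0.0]
[0.06, 2.47, 0.59, -4.33, -0.01, 0.0]
[0.06, 2.42, 0.78, -4.33, -0.01, 0.0]
[0.06, 2.35, 0.96, -4.33, -0.01, 0.0]
```

View pics/v5.png

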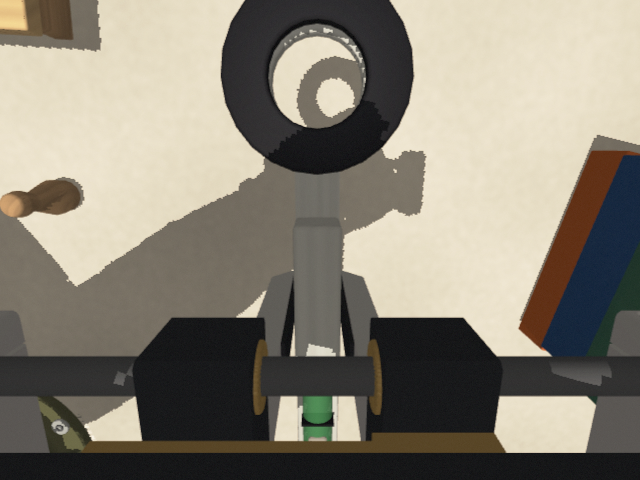

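Emit:
play_rows([
  [0,1.3,-2.2,-4.3,0,0],
  [0,1.4,-2.1,-4.3,0,0],
  [0,1.6,-2,-4.3,0,0],
  [0,1.7,-1.9,-4.3,0,0],
  [0,1.9,-1.7,-4.3,0,0],
  [0,2,-1.6,-4.3,0,0],
  [0,2.1,-1.4,-4.3,0,0],
  [0,2.2,-1.3,-4.3,0,0],
  [0,2.3,-1.1,-4.3,0,0],
  [0,2.4,-0.9,-4.3,0,0],
  [0,2.4,-0.7,-4.3,0,0],
  [0,2.5,-0.6,-4.3,0,0],
])

```text
time_s: 9.2
tcp_pos: [503.6, -31.6, 210.4]
tcp_rot: [0.325, 1.578, -0.316]
contact_force: [0.2, 0.6, -2.3]
finger_gap: 21.8
```

```bash
python3 plan.py 568 150 215 10 10
```

```text
d [ 64.4 181.6   4.6] turn [-33.3  -1.7  -0.5]
[-0.04, 1.92, -0.13, -3.33, -0.17, -0.05]
[-0.04, 1.93, -0.02, -3.33, -0.17, -0.05]
[-0.05, 1.92, 0.09, -3.33, -0.17, -0.05]
[-0.05, 1.92, 0.21, -3.33, -0.17, -0.05]
[-0.05, 1.9, 0.32, -3.33, -0.17, -0.05]
[-0.05, 1.88, 0.43, -3.33, -0.17, -0.05]
[-0.05, 1.85, 0.54, -3.33, -0.17, -0.05]
[-0.05, 1.82, 0.64, -3.33, -0.17, -0.05]
[-0.05, 1.78, 0.75, -3.33, -0.17, -0.05]
[-0.05, 1.73, 0.85, -3.33, -0.17, -0.05]
```

Emit:
play_rows([
  [-0.1,1.9,-0.1,-3.3,-0.2,0],
  [-0.1,1.9,0,-3.3,-0.2,0],
  [-0.1,1.9,0.1,-3.3,-0.2,0],
  [-0.1,1.9,0.2,-3.3,-0.2,0],
  [-0.1,1.9,0.3,-3.3,-0.2,0],
  [-0.1,1.9,0.4,-3.3,-0.2,0],
  [0,1.8,0.5,-3.3,-0.2,0],
  [0,1.8,0.6,-3.3,-0.2,0],
  [0,1.8,0.7,-3.3,0,0],
  [0,1.7,0.8,-3.3,0,0],
  [0,0,0,0,0,0],
  [0,0,0,0,0,0],
])

```text
time_s: 10.4
tcp_pos: [559.5, 159.1, 196.5]
tcp_rot: [-0.15, 1.595, 0.162]
contact_force: [1.1, -0.5, -1.8]
finger_gap: 21.6
```

```bash
python3 look.py p1
```

```text
10.4 [559.5 159.1 196.5] [0.209 0.395 1.415 0.011 1.361 0.008] [ 1.1 -0.5 -1.8] 21.578705068421243
[[-0.0305, -0.1968, 0.98], [0.0045, 0.9804, 0.1971], [-0.9995, 0.0104, -0.0291]]
```

View pics/p1.png

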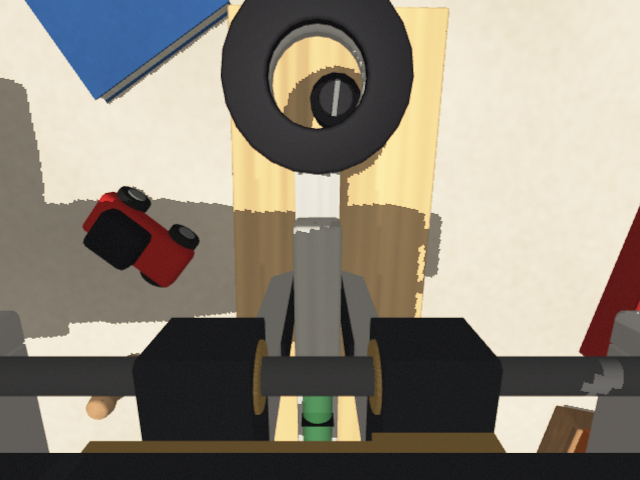

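```bash
python3 plan.py 566.3 162.8 165 10 4
```

```text
d [  6.9   3.8 -31.5] turn [ 1.3 -1.7 -0.6]
[0.78, 0.05, 0.21, 0.34, -0.42, -0.15]
[0.78, 0.06, 0.2, 0.34, -0.42, -0.15]
[0.79, 0.06, 0.2, 0.34, -0.42, -0.15]
[0.79, 0.06, 0.19, 0.34, -0.42, -0.15]
```

Emit:
play_rows([
  [0.6,0.1,0.2,0.3,-0.4,-0.2],
  [0.6,0.1,0.2,0.3,-0.4,-0.2],
  [0.6,0.1,0.2,0.3,-0.4,-0.1],
  [0.6,0,0.2,0.3,-0.4,-0.1],
  [0,0,0,0,0,0],
])

```text
time_s: 10.95
tcp_pos: [566.2, 161.6, 169.2]
tcp_rot: [-0.135, 1.567, 0.133]
contact_force: [0.9, -0.5, -3.0]
finger_gap: 21.8
```

```bash
python3 plan.py 566.3 162.8 160 10 1;python3 look.py p2; python3 - <<'E'
import cv2,numpy as np
a=cv2.imread('pics/p2.png')[0:200,200:440];cv2.imwrite('pics/p2z.png',cv2.resize(np.clip(a.astype(float)*1.6,0,255).astype('uint8'),None,fx=3,fy=3,interpolation=2))
E
```

```text
d [ 0.1  1.2 -9.2] turn [-0.2 -0.   0.1]
[0.92, 0.11, 0.03, -0.22, -0.02, 0.09]
10.95 [566.2 161.6 169.2] [ 0.217  0.416  1.45  -0.002  1.276  0.046] [ 0.9 -0.5 -3. ] 21.807432243661836
[[-0.0001, -0.1699, 0.9855], [-0.0016, 0.9855, 0.1699], [-1.0, -0.0016, -0.0004]]
```

View pics/p2z.png

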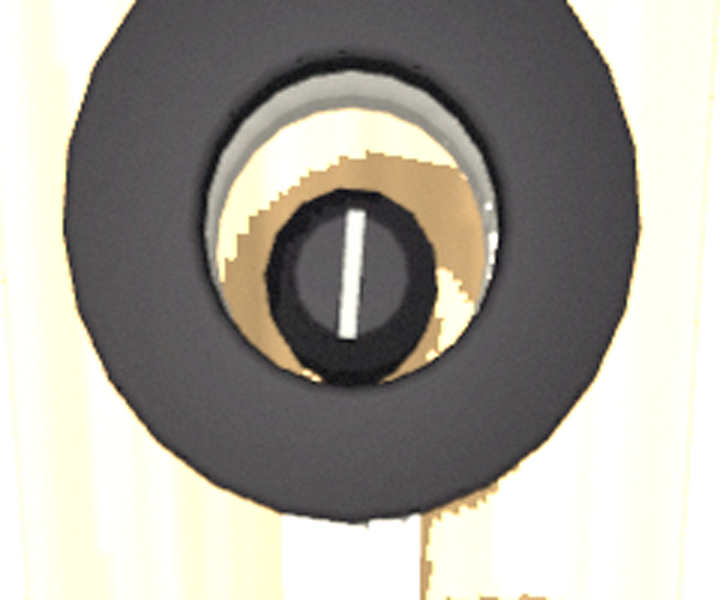

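```bash
python3 - <<'E'
from h import *
import pickle
A,o=pickle.load(open('p2.pkl','rb'));T=Ro.from_rotvec(o['tcp_rot']).as_matrix()
r=onz(A,(317.5,73.3),188.2)
o2=onz(A,(317.5,507/6+0),188.2)
print('ring',r, T.T@(r-o['tcp_pos']))
for z in(131,133,135):
    k=onz(A,(317,91.3),z);print(k.round(1),(T.T@(k-o['tcp_pos'])).round(1))
# ribs/edges line direction
E
```

```text
ring [548.71551591 260.46342146 188.2       ] [-19.1731163  100.32899476  -0.46137794]
[548.3 261.5 131. ] [ 38.  101.6  -0.7]
[548.3 261.3 133. ] [ 36.  101.3  -0.7]
[548.4 261.  135. ] [ 34.  101.   -0.7]
```

Emit:
play_rows([
  [1,0.1,0,-0.2,0,-0.2],
  [1,0.05,0,0,0,-0.2],
  [1,0,0,0,0,-0.2],
  [0,0,0,0,0,-0.2],
  [0,0,0,0,0,0],
])

```text
time_s: 11.5
tcp_pos: [566.0, 163.1, 136.9]
tcp_rot: [-0.15, 1.565, 0.124]
contact_force: [-0.1, -0.4, -1.9]
finger_gap: 21.8
```

```bash
python3 plan.py 566.2 162.8 110 10 3;python3 look.py p3; python3 - <<'E'
import cv2,numpy as np
a=cv2.imread('pics/p3.png')[0:200,200:440];cv2.imwrite('pics/p3z.png',cv2.resize(np.clip(a.astype(float)*1.6,0,255).astype('uint8'),None,fx=3,fy=3,interpolation=2))
E
```

```text
d [  0.2  -0.3 -26.9] turn [ 0. -0.  1.]
[0.9, 0.0, 0.01, 0.01, -0.01, 0.32]
[0.9, -0.0, 0.01, 0.01, -0.01, 0.32]
[0.9, -0.01, 0.01, 0.01, -0.01, 0.32]
11.5 [566.  163.1 136.9] [ 0.226  0.449  1.482 -0.018  1.212  0.057] [-0.1 -0.4 -1.9] 21.817026424435745
[[0.0025, -0.174, 0.9847], [-0.0165, 0.9846, 0.174], [-0.9999, -0.0167, -0.0004]]
```

View pics/p3z.png

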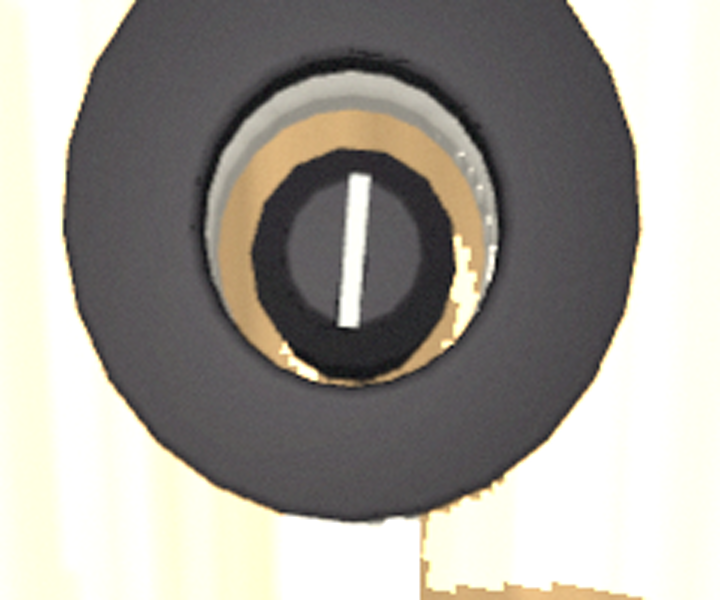

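```bash
python3 - <<'E'
from h import *
import pickle
A,o=pickle.load(open('p3.pkl','rb'));T=Ro.from_rotvec(o['tcp_rot']).as_matrix()
for z in(131,133,135):
    k=onz(A,(354/3+200,250/3),z);print(k.round(1),(T.T@(k-o['tcp_pos'])).round(1))
E
```

```text
[548.3 261.7 131. ] [  4.2 100.3  -0.2]
[548.4 261.4 133. ] [  2.2 100.   -0.2]
[548.4 261.1 135. ] [ 0.2 99.6 -0.2]
```

Emit:
play_rows([
  [1,0,0,0,0,0],
  [1,0,0,0,0,0],
  [1,0,0,0,0,0],
  [0.5,0,0,0,0,0],
  [0.2,0,0,0,0,0],
  [0,0,0,0,0,0],
])

```text
time_s: 12.15
tcp_pos: [566.0, 162.3, 96.5]
tcp_rot: [-0.15, 1.566, 0.124]
contact_force: [-0.3, 0.1, -2.8]
finger_gap: 21.9
```

```bash
python3 plan.py 566.2 162.8 95 10 1;python3 look.py p4
```

```text
d [ 0.2  0.5 -1.5] turn [ 0.  -0.   0.9]
[0.15, 0.05, 0.03, 0.01, -0.03, 0.95]
12.15 [566.  162.3  96.5] [ 0.225  0.493  1.518 -0.018  1.132  0.058] [-0.3  0.1 -2.8] 21.866195838404067
[[0.0023, -0.1738, 0.9848], [-0.0164, 0.9846, 0.1738], [-0.9999, -0.0165, -0.0006]]
```

View pics/p4.png

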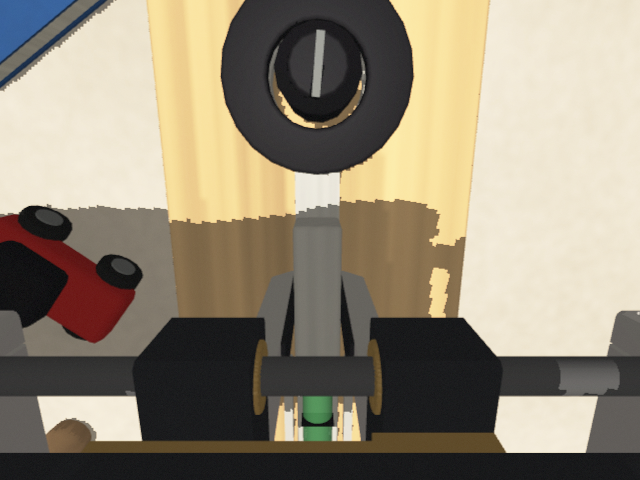

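Emit:
play_rows([
  [0.12,0,0,0,0,0],
  [0.12,0,0,0,0,0],
])

```text
time_s: 12.4
tcp_pos: [566.5, 162.4, 94.9]
tcp_rot: [-0.15, 1.564, 0.124]
contact_force: [-0.8, 0.3, -1.8]
finger_gap: 22.0
```

Emit:
play_rows([
  [0.12,0,0,0,0,0],
  [0.08,0,0,0,0,0],
])

```text
time_s: 12.6
tcp_pos: [566.7, 162.4, 93.4]
tcp_rot: [-0.15, 1.563, 0.124]
contact_force: [-4.8, -0.7, 6.5]
finger_gap: 21.5
```

Emit:
play_rows([
  [0,0,0,0,0,0],
  [0,0,0,0,0,0],
  [0,0,0,0,0,0],
  [0,0,0,0,0,0],
], gripper=0)

```text
time_s: 13.0
tcp_pos: [567.3, 162.5, 94.2]
tcp_rot: [-0.149, 1.561, 0.125]
contact_force: [0.5, -0.2, -0.2]
finger_gap: 46.1
```

Emit:
play_rows([
  [-1,0,0,0,0,0],
  [-2,0,0,0,0,0],
  [-3,0,0,0,0,0],
  [-3,0,0,0,0,0],
  [0,0,0,0,0,0],
])

```text
time_s: 13.5
tcp_pos: [566.6, 163.9, 190.0]
tcp_rot: [-0.149, 1.561, 0.125]
contact_force: [0.8, -0.3, 0.4]
finger_gap: 47.0
```

```bash
python3 look.py p5
```

```text
13.5 [566.6 163.9 190. ] [ 0.227  0.4    1.424 -0.017  1.315  0.057] [ 0.8 -0.3  0.4] 46.953132204792965
[[0.0067, -0.1737, 0.9848], [-0.0153, 0.9847, 0.1738], [-0.9999, -0.0162, 0.0039]]
```

View pics/p5.png

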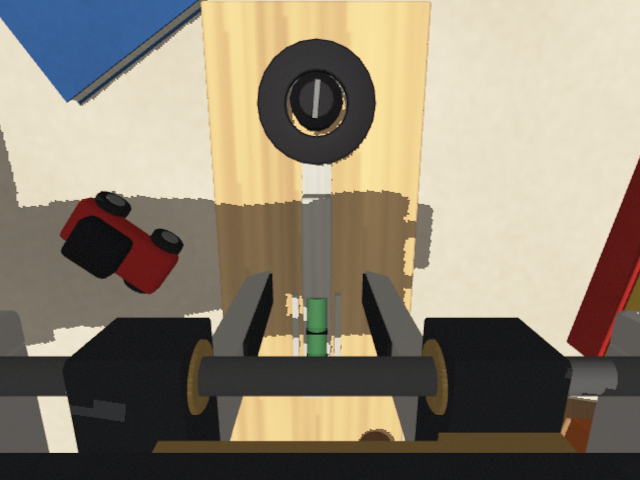

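Emit:
play_rows([
  [-2,-4,0,0,0,0.5],
  [-2,-4,0,0,0,0.5],
  [0,0,0,0,0,0],
  [0,0,0,0,0,0],
], gripper=-0.15)

```text
time_s: 13.95
tcp_pos: [578.7, 83.5, 227.2]
tcp_rot: [-0.137, 1.57, 0.14]
contact_force: [0.1, 0.7, -0.6]
finger_gap: 54.2
```

```bash
python3 look.py p6; python3 - <<'E'
from h import *
for n in('scene','side'): cv2.imwrite(f'pics/{n}1.png',manip.snapshot(n))
s=cv2.imread('pics/scene1.png');d=cv2.imread('pics/side1.png')
cv2.imwrite('pics/a1.png',cv2.resize(s[215:290,290:450],None,fx=5,fy=5,interpolation=2))
cv2.imwrite('pics/b1.png',cv2.resize(d[170:300,270:390],None,fx=4.6,fy=4.6,interpolation=2))
a=cv2.imread('pics/p6.png')[0:360,230:420];cv2.imwrite('pics/p6z.png',cv2.resize(a,None,fx=1.66,fy=1.66,interpolation=2))
E
```

```text
13.95 [578.7  83.5 227.2] [ 0.08   0.365  1.384  0.002  1.396 -0.097] [ 0.1  0.7 -0.6] 54.24860350942004
[[-0.0036, -0.1755, 0.9845], [0.0014, 0.9845, 0.1755], [-1.0, 0.002, -0.0033]]
```

View pics/p6.png

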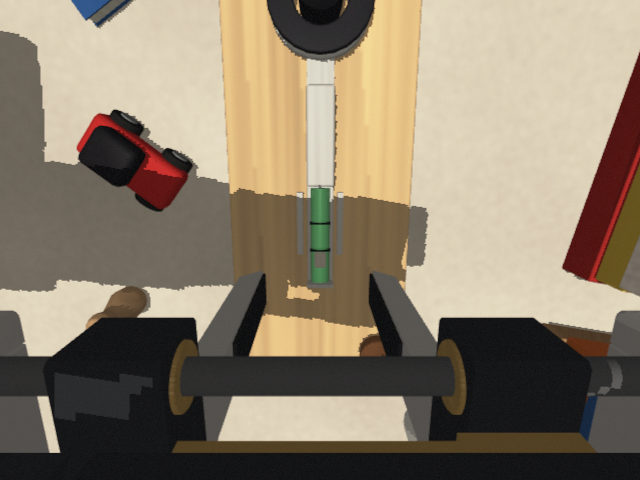

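View pics/a1.png

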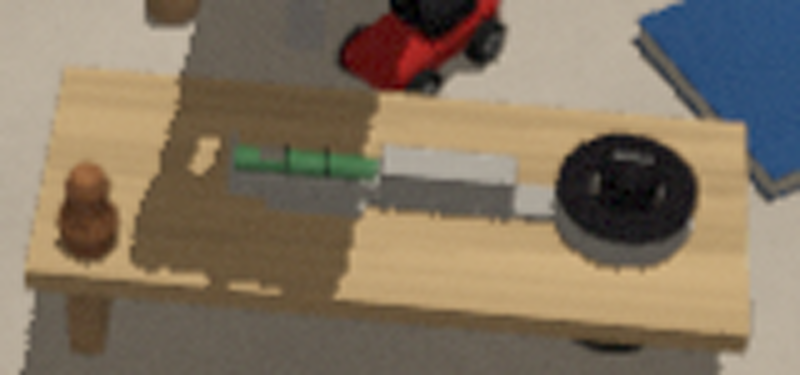

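View pics/b1.png

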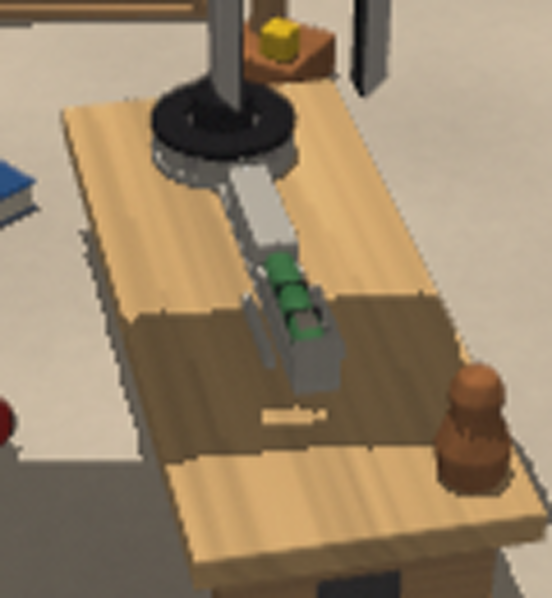

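```bash
python3 - <<'E'
import cv2,numpy as np
a=cv2.imread('pics/p6.png')[180:295,290:350];cv2.imwrite('pics/p6z.png',cv2.resize(np.clip(a.astype(float)*1.8,0,255).astype('uint8'),None,fx=5,fy=5,interpolation=2))
E
```

```text
(no output)
```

View pics/p6z.png

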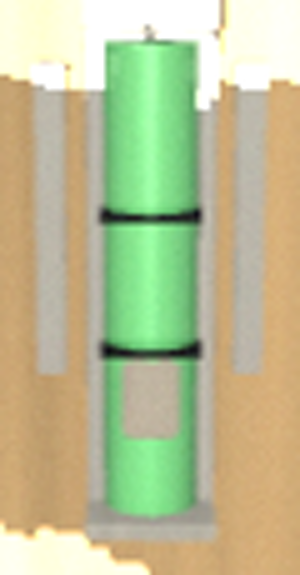

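```bash
python3 plan.py 548.5 262 165 75 9
```

```text
d [-30.1 177.4 -62.1] turn [-64.8  -0.1  -0.2]
[0.69, 2.0, 0.02, -7.2, -0.01, -0.02]
[0.69, 1.98, 0.27, -7.2, -0.01, -0.02]
[0.69, 1.93, 0.52, -7.2, -0.01, -0.02]
[0.69, 1.85, 0.76, -7.2, -0.01, -0.02]
[0.69, 1.74, 0.98, -7.2, -0.01, -0.02]
[0.69, 1.6, 1.19, -7.2, -0.01, -0.02]
[0.69, 1.44, 1.38, -7.2, -0.01, -0.02]
[0.69, 1.26, 1.55, -7.2, -0.01, -0.02]
[0.69, 1.05, 1.7, -7.2, -0.01, -0.02]
```

Emit:
play_rows([
  [0,2,0,-7.2,0,0],
  [0.4,2,0.3,-7.2,0,0],
  [0.6,1.9,0.5,-7.2,0,0],
  [0.6,1.8,0.8,-7.2,0,0],
  [0.6,1.7,1,-7.2,0,0],
  [0.6,1.6,1.2,-7.2,0,0],
  [0.6,1.4,1.4,-7.2,0,0],
  [0.6,1.3,1.6,-7.2,0,0],
  [0.6,1,1.7,-7.2,0,0],
  [0,0,0,0,0,0],
])

```text
time_s: 15.1
tcp_pos: [538.9, 277.0, 171.8]
tcp_rot: [-1.053, 1.312, 1.066]
contact_force: [-0.0, -0.9, 0.0]
finger_gap: 53.6
```

```bash
python3 plan.py 548.5 261.8 155 75 3;python3 look.py k1
```

```text
d [  9.6 -15.2 -16.8] turn [ 3.3 -0.3 -0.8]
[0.56, -0.42, -0.43, 1.11, -0.11, -0.27]
[0.56, -0.43, -0.42, 1.11, -0.11, -0.27]
[0.56, -0.43, -0.41, 1.11, -0.11, -0.27]
15.1 [538.9 277.  171.8] [ 0.413  0.46   1.381  0.004  1.315 -0.956] [-0.  -0.9  0. ] 53.62120027333345
[[-0.0148, -0.9792, 0.2023], [-0.0022, 0.2023, 0.9793], [-0.9999, 0.0141, -0.0051]]
```

View pics/k1.png

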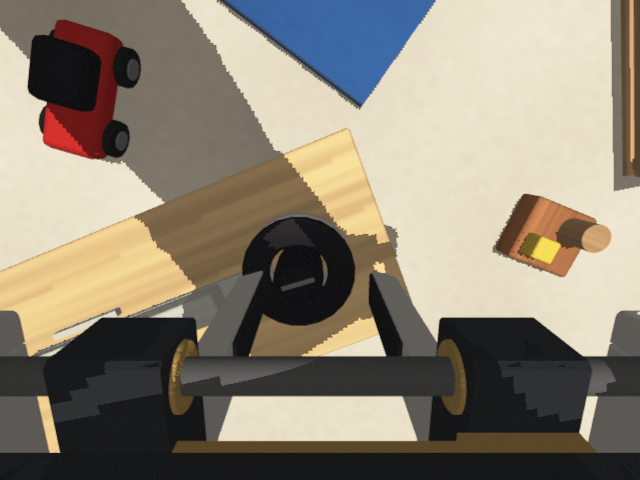

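Knob at about (297,283), left of the finger mid-line (317); correct by the computed shift.

Emit:
play_rows([
  [0,-0.5,-0.5,1,-0.1,-0.3],
  [0.2,-0.4,-0.4,1,-0.1,-0.3],
  [0.2,-0.4,-0.4,1,-0.1,-0.2],
  [0,0,0,0,0,0],
  [0,0,0,0,0,0],
])

```text
time_s: 15.65
tcp_pos: [550.6, 256.6, 168.3]
tcp_rot: [-1.005, 1.326, 1.002]
contact_force: [0.1, 1.2, 0.7]
finger_gap: 53.9
```

```bash
python3 plan.py 548.5 261.5 155 75 2;python3 look.py k2; python3 - <<'E'
from h import *
import pickle
a=cv2.imread('pics/k2.png')[190:360,220:420];cv2.imwrite('pics/k2z.png',cv2.resize(np.clip(a.astype(float)*2,0,255).astype('uint8'),None,fx=3.5,fy=3.5,interpolation=2))
E
```

```text
d [ -2.1   4.9 -13.3] turn [-0.8  0.   0.1]
[0.67, 0.17, 0.21, -0.4, 0.0, 0.07]
[0.67, 0.17, 0.21, -0.4, 0.0, 0.07]
15.65 [550.6 256.6 168.3] [ 3.760e-01  4.570e-01  1.394e+00 -1.000e-03  1.289e+00 -9.180e-01] [0.1 1.2 0.7] 53.90135459023801
[[0.0024, -0.9622, 0.2723], [-0.0005, 0.2723, 0.9622], [-1.0, -0.0024, 0.0001]]
```

View pics/k2z.png

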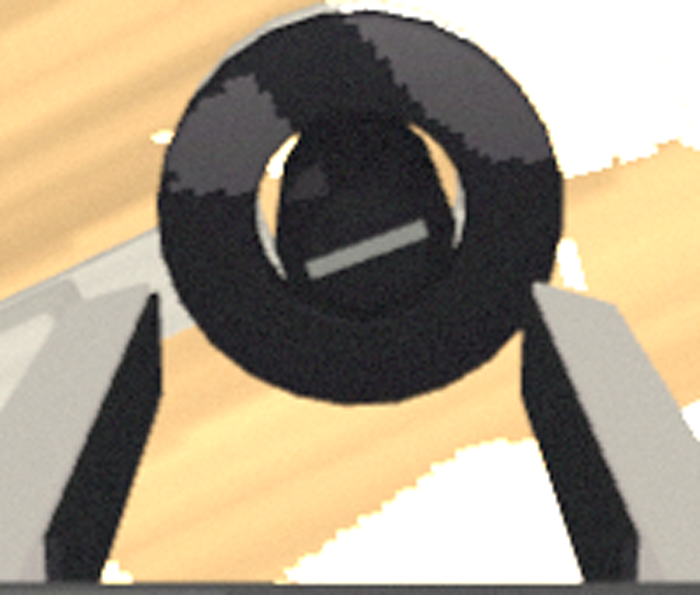

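```bash
python3 - <<'E'
from h import *
import pickle
A,o=pickle.load(open('k2.pkl','rb'));T=Ro.from_rotvec(o['tcp_rot']).as_matrix()
for z in(131,133,135):
    k=onz(A,(220+367.5/3.5,190+249/3.5),z);print(k.round(1),(T.T@(k-o['tcp_pos'])).round(1))
E
```

```text
[548.7 261.8 131. ] [37.3  3.4  4.4]
[548.  261.9 133. ] [35.3  4.   4.4]
[547.4 262.  135. ] [33.3  4.6  4.3]
```

Emit:
play_rows([
  [0,0.35,0.42,-0.4,0,0],
  [0.5,0,0,0,0,0],
  [0,0,0,0,0,0],
])

```text
time_s: 16.0
tcp_pos: [548.2, 262.2, 163.1]
tcp_rot: [-1.011, 1.322, 1.008]
contact_force: [0.2, -0.3, -0.8]
finger_gap: 54.1
```

```bash
python3 plan.py 548.3 261.2 123 75 4
```

```text
d [  0.1  -1.  -40.1] turn [-0.3  0.   0.1]
[1.0, -0.01, -0.02, -0.09, 0.0, 0.04]
[1.0, -0.01, -0.02, -0.09, 0.0, 0.04]
[1.0, -0.01, -0.02, -0.09, 0.0, 0.04]
[1.0, -0.01, -0.02, -0.09, 0.0, 0.04]
```

Emit:
play_rows([
  [1,0,0,0,0,0],
  [1,0,0,0,0,0],
  [1,0,0,0,0,0],
  [0.9,0,0,0,0,0],
  [0,0,0,0,0,0],
])

```text
time_s: 16.5
tcp_pos: [547.6, 262.3, 119.3]
tcp_rot: [-1.011, 1.324, 1.009]
contact_force: [0.5, -0.9, 0.2]
finger_gap: 54.1
```

```bash
python3 plan.py 548.3 261.2 112 75 2;python3 look.py k3
```

```text
d [ 0.7 -1.1 -7.3] turn [-0.3 -0.1  0.1]
[0.37, -0.05, -0.04, -0.16, -0.03, 0.03]
[0.37, -0.05, -0.04, -0.16, -0.03, 0.03]
16.5 [547.6 262.3 119.3] [ 3.870e-01  5.040e-01  1.443e+00 -1.000e-03  1.194e+00 -9.160e-01] [ 0.5 -0.9  0.2] 54.05341498455663
[[0.0008, -0.9645, 0.2642], [-0.0011, 0.2642, 0.9645], [-1.0, -0.0011, -0.0009]]
```

View pics/k3.png

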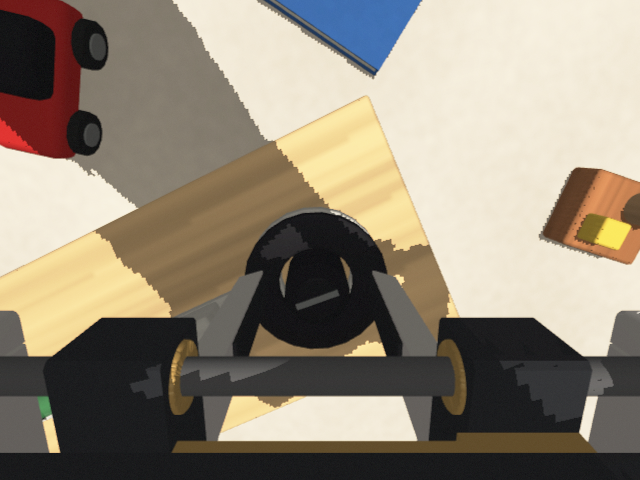

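Emit:
play_rows([
  [0.3,-0.05,-0.05,-0.1,0,0],
  [0.3,-0.05,-0.05,-0.1,0,0],
  [0,0,0,0,0,0],
])

```text
time_s: 16.85
tcp_pos: [549.1, 261.2, 114.4]
tcp_rot: [-1.014, 1.32, 1.011]
contact_force: [0.6, 0.3, 0.6]
finger_gap: 54.2
```

Emit:
play_rows([
  [0.2,0,0,0,0,0],
  [0,0,0,0,0,0],
])

```text
time_s: 17.05
tcp_pos: [549.2, 261.1, 112.6]
tcp_rot: [-1.014, 1.32, 1.011]
contact_force: [-0.5, -0.6, -0.8]
finger_gap: 54.1
```

Emit:
play_rows([
  [0.2,0,0,0,0,0],
  [0,0,0,0,0,0],
])

```text
time_s: 17.25
tcp_pos: [549.4, 261.3, 110.8]
tcp_rot: [-1.014, 1.319, 1.01]
contact_force: [-0.5, -0.9, 1.8]
finger_gap: 54.2
```

Emit:
play_rows([
  [0.25,-0.05,0,0,0,0],
  [0.2,-0.05,0,0,0,0],
  [0,0,0,0,0,0],
])

```text
time_s: 17.55
tcp_pos: [550.3, 261.1, 106.4]
tcp_rot: [-1.014, 1.319, 1.011]
contact_force: [-2.0, 0.2, 2.7]
finger_gap: 53.8
```

Emit:
play_rows([
  [0,0,0,0,0,0],
  [0,0,0,0,0,0],
  [0,0,0,0,0,0],
  [0,0,0,0,0,0],
], gripper=1, squeeze=40)

```text
time_s: 17.95
tcp_pos: [550.8, 261.0, 106.7]
tcp_rot: [-1.014, 1.318, 1.01]
contact_force: [-0.7, 1.2, 0.2]
finger_gap: 33.1
```

```bash
python3 look.py k4
```

```text
17.95 [550.8 261.  106.7] [ 0.383  0.52   1.451 -0.002  1.166 -0.923] [-0.7  1.2  0.2] 33.085443041528244
[[0.0051, -0.9654, 0.2606], [0.0005, 0.2606, 0.9655], [-1.0, -0.0048, 0.0018]]
```

View pics/k4.png

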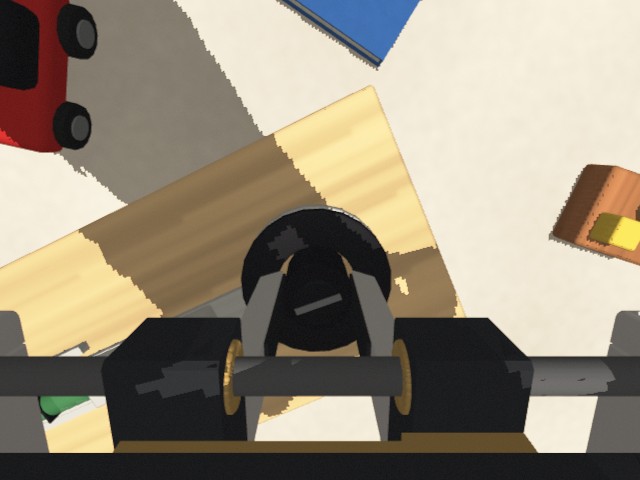

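```bash
python3 - <<'E'
from h import *
import pickle
for n,px in(('k3',(318,299)),('k4',(318.5,304))):
  A,o=pickle.load(open(n+'.pkl','rb'));T=Ro.from_rotvec(o['tcp_rot']).as_matrix()
  for z in(132,134):
    k=onz(A,px,z);print(n,k.round(1),(T.T@(k-o['tcp_pos'])).round(1))
E
```

```text
k3 [547.9 262.2 132. ] [-12.7  -0.3  -0. ]
k3 [547.  262.4 134. ] [-14.7   0.6  -0.1]
k4 [548.1 261.9 132. ] [-25.3   2.7   0.2]
k4 [547.2 262.1 134. ] [-27.3   3.6   0.2]
```

Emit:
play_rows([
  [0,0,0,0,0,0],
  [0,0,0,0,0,0],
  [0,0.3,0,0,0,0],
  [0,0,0,0,0,0],
], gripper=0)

```text
time_s: 18.4
tcp_pos: [548.4, 262.5, 107.5]
tcp_rot: [-1.014, 1.315, 1.009]
contact_force: [-1.1, 1.5, 3.0]
finger_gap: 47.0
```

```bash
python3 plan.py 548.3 261.2 106.5 75 1
```

```text
d [-0.1 -1.3 -1. ] turn [-0.1  0.2  0.4]
[0.1, -0.02, -0.13, -0.1, 0.22, 0.39]
```

Emit:
play_rows([
  [0.1,0,0,0,0.2,0.3],
  [0,0,0,0,0,0],
  [0,0,0,0,0,0],
  [0,0,0,0,0,0],
  [0,0,0,0,0,0],
], gripper=1, squeeze=35)

```text
time_s: 18.9
tcp_pos: [547.9, 261.8, 106.2]
tcp_rot: [-1.014, 1.324, 1.012]
contact_force: [-0.2, -0.7, 3.9]
finger_gap: 33.0
```

```bash
python3 plan.py 548.3 261.2 106.5 75 1; python3 look.py k5
```

```text
d [ 0.4 -0.6  0.3] turn [-0.1 -0.1 -0. ]
[-0.03, -0.05, -0.05, -0.11, -0.1, -0.0]
18.9 [547.9 261.8 106.2] [ 0.386  0.519  1.453 -0.002  1.17  -0.92 ] [-0.2 -0.7  3.9] 33.03883636213062
[[-0.0005, -0.9654, 0.2607], [-0.0017, 0.2607, 0.9654], [-1.0, 0.0, -0.0018]]
```

Emit:
play_rows([
  [-0.03,0,0,5,0,0],
  [-0.03,0,0,5,0,0],
  [-0.03,0,0,5,0,0],
  [-0.03,0,0,5,0,0],
  [-0.03,0,0,5,0,0],
  [0,0,0,0,0,0],
])

```text
time_s: 19.55
tcp_pos: [548.2, 261.9, 108.0]
tcp_rot: [-0.67, 1.465, 0.667]
contact_force: [-1.4, -1.2, 3.6]
finger_gap: 33.4
```

```bash
python3 plan.py 548.3 261.2 108 0 1; python3 look.py k6
```

```text
d [ 0.1 -0.7 -0. ] turn [49.1  0.   0.1]
[0.0, -0.05, -0.05, 49.06, 0.0, 0.1]
19.55 [548.2 261.9 108. ] [ 0.386  0.517  1.452 -0.002  1.172 -0.469] [-1.4 -1.2  3.6] 33.43134785712323
[[0.0008, -0.7554, 0.6553], [-0.0015, 0.6553, 0.7554], [-1.0, -0.0016, -0.0006]]
```

View pics/k6.png

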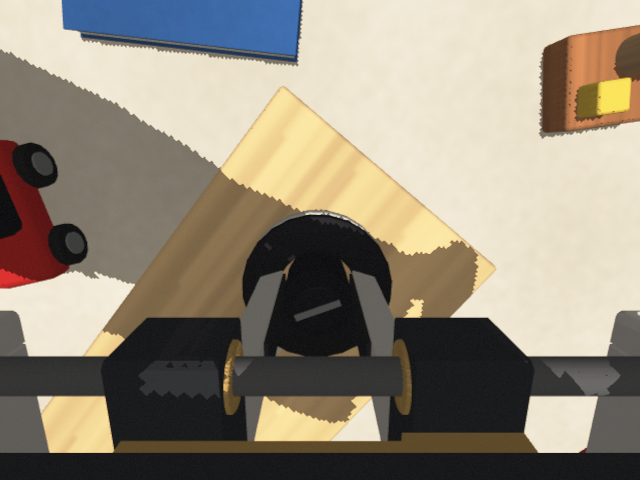

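Emit:
play_rows([
  [-0.035,0,0,5,0,0],
  [-0.035,0,0,5,0,0],
  [-0.035,0,0,5,0,0],
  [-0.035,0,0,5,0,0],
  [-0.035,0,0,5,0,0],
  [-0.035,0,0,5,0,0],
  [-0.035,0,0,5,0,0],
  [-0.035,0,0,5,0,0],
  [0,0,0,0,0,0],
])

```text
time_s: 20.5
tcp_pos: [548.9, 261.7, 110.8]
tcp_rot: [-0.129, 1.564, 0.126]
contact_force: [-2.9, -2.7, 4.4]
finger_gap: 32.7
```

Emit:
play_rows([
  [0,0,0,0,0,0],
  [0,0,0,0,0,0],
  [0,0,0,0,0,0],
  [0,0,0,0,0,0],
  [0,0,0,0,0,0],
  [0,0,0,0,0,0],
  [0,0,0,0,0,0],
  [0,0,0,0,0,0],
  [0,0,0,0,0,0],
  [0,0,0,0,0,0],
  [0,0,0,0,0,0],
  [0,0,0,0,0,0],
])

```text
time_s: 21.7
tcp_pos: [548.8, 261.8, 110.8]
tcp_rot: [-0.137, 1.563, 0.134]
contact_force: [-1.2, -0.7, 2.9]
finger_gap: 33.2
```

Emit:
play_rows([
  [0,0,0,0,0,0],
  [0,0,0,0,0,0],
  [0,0,0,0,0,0],
  [0,0,0,0,0,0],
  [0,0,0,0,0,0],
  [0,0,0,0,0,0],
  [0,0,0,0,0,0],
  [0,0,0,0,0,0],
  [0,0,0,0,0,0],
  [0,0,0,0,0,0],
  [0,0,0,0,0,0],
  [0,0,0,0,0,0],
])

```text
time_s: 22.9
tcp_pos: [548.9, 261.8, 110.8]
tcp_rot: [-0.137, 1.563, 0.134]
contact_force: [-2.3, -1.9, 3.5]
finger_gap: 33.0
```

```bash
cat > bub.py <<'E'
import sys
from h import *
n=sys.argv[1]
o=manip.get_obs();T=Ro.from_rotvec(o['tcp_rot']).as_matrix();print(o['time_s'],o['tcp_pos'].round(1),'psi',np.degrees(np.arctan2(T[1,2],T[0,2])).round(1),o['contact_force'].round(1),o['finger_gap'])
s=manip.snapshot('scene');d=manip.snapshot('side')
cv2.imwrite(f'pics/sc_{n}.png',s);cv2.imwrite(f'pics/sd_{n}.png',d)
a=cv2.resize(s[230:270,325:385],None,fx=8,fy=8,interpolation=2)
b=cv2.resize(d[215:265,310:350],None,fx=7,fy=7,interpolation=2)
h=max(a.shape[0],b.shape[0]);p=lambda x:cv2.copyMakeBorder(x,0,h-x.shape[0],0,0,0)
cv2.imwrite(f'pics/bub_{n}.png',np.hstack([p(a),p(b)]))
E
python3 bub.py 1;python3 look.py k7
```

```text
22.9 [548.9 261.8 110.8] psi 9.9 [-2.3 -1.9  3.5] 33.02290015664674
23.0 [548.9 261.8 110.8] [ 0.386  0.514  1.45  -0.003  1.175  0.214] [-2.2 -1.2  4.2] 33.074422614430105
[[0.0034, -0.1717, 0.9851], [-0.0013, 0.9851, 0.1717], [-1.0, -0.0019, 0.0031]]
```

View pics/bub_1.png

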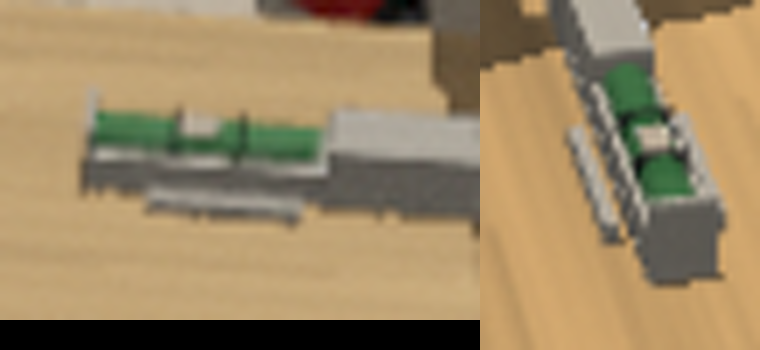

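View pics/k7.png

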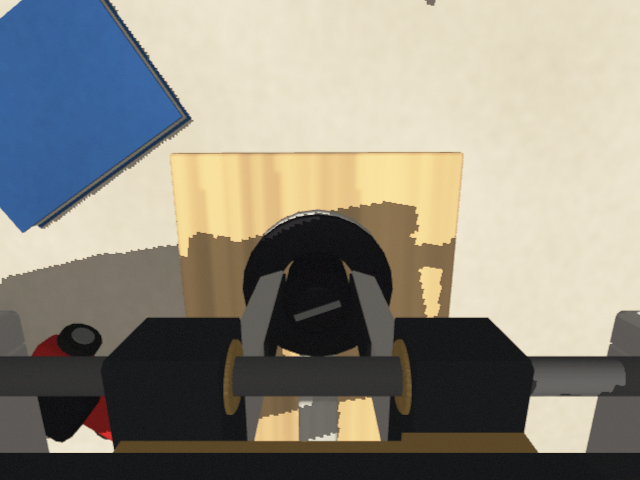

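Emit:
play_rows([
  [-0.04,0,0,5.5,0,0],
  [-0.04,0,0,5.5,0,0],
  [0,0,0,0,0,0],
  [0,0,0,0,0,0],
  [0,0,0,0,0,0],
  [0,0,0,0,0,0],
  [0,0,0,0,0,0],
  [0,0,0,0,0,0],
  [0,0,0,0,0,0],
  [0,0,0,0,0,0],
  [0,0,0,0,0,0],
  [0,0,0,0,0,0],
])

```text
time_s: 24.25
tcp_pos: [549.0, 261.7, 111.5]
tcp_rot: [0.011, 1.567, -0.014]
contact_force: [-1.6, -1.0, 3.1]
finger_gap: 33.3
```

Emit:
play_rows([
  [0,0,0,0,0,0],
  [0,0,0,0,0,0],
  [0,0,0,0,0,0],
  [0,0,0,0,0,0],
  [0,0,0,0,0,0],
  [0,0,0,0,0,0],
  [0,0,0,0,0,0],
  [0,0,0,0,0,0],
  [0,0,0,0,0,0],
  [0,0,0,0,0,0],
  [0,0,0,0,0,0],
  [0,0,0,0,0,0],
])

```text
time_s: 25.45
tcp_pos: [549.0, 261.7, 111.5]
tcp_rot: [0.011, 1.567, -0.014]
contact_force: [-2.0, -1.7, 2.7]
finger_gap: 32.9
```

Emit:
play_rows([
  [0,0,0,0,0,0],
  [0,0,0,0,0,0],
  [0,0,0,0,0,0],
  [0,0,0,0,0,0],
  [0,0,0,0,0,0],
  [0,0,0,0,0,0],
  [0,0,0,0,0,0],
  [0,0,0,0,0,0],
])

```text
time_s: 26.25
tcp_pos: [549.0, 261.6, 111.6]
tcp_rot: [0.011, 1.567, -0.014]
contact_force: [-1.8, -2.5, 3.8]
finger_gap: 33.5
```

```bash
python3 bub.py 2;python3 look.py k8
```

```text
26.25 [549.  261.6 111.6] psi -0.9 [-1.8 -2.5  3.8] 33.46221297719693
26.35 [549.  261.6 111.6] [ 0.386  0.513  1.449 -0.003  1.176  0.403] [-2.4 -1.1  3.8] 33.201626806433815
[[0.004, 0.0156, 0.9999], [-0.0018, 0.9999, -0.0156], [-1.0, -0.0018, 0.004]]
```

View pics/bub_2.png

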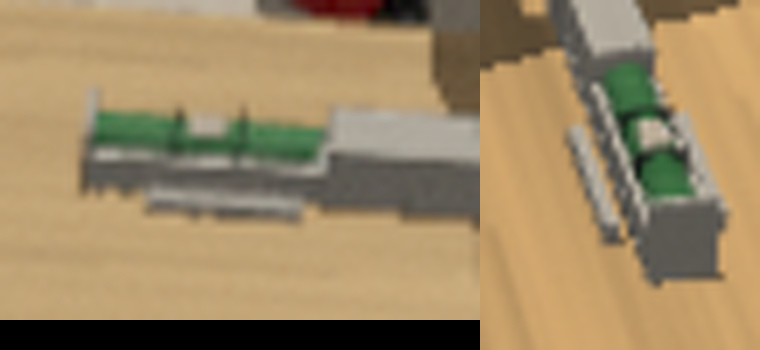

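View pics/sd_2.png

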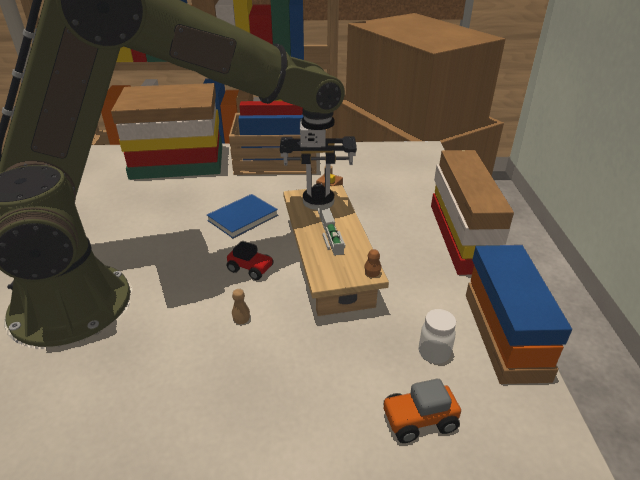

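View pics/sc_2.png

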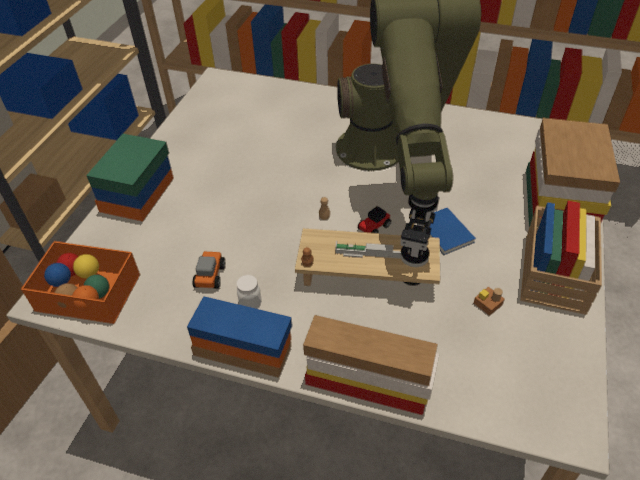

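```bash
python3 - <<'E'
import cv2,numpy as np
s=cv2.imread('pics/sc_2.png').astype(float)
for n in (1,2):
    s=cv2.imread(f'pics/sc_{n}.png').astype(float)
    print(n)
    for y in (244,245,246,247): print(y,'R',s[y,342:362,2].astype(int).tolist(),'G',s[y,342:362,1].astype(int).tolist())
E
```

```text
1
244 R [110, 126, 133, 149, 132, 119, 184, 178, 181, 182, 171, 174, 166, 133, 177, 177, 182, 181, 183, 182] G [130, 134, 136, 142, 125, 104, 167, 160, 162, 161, 153, 152, 143, 114, 154, 154, 154, 155, 157, 155]
245 R [79, 80, 82, 83, 75, 118, 182, 180, 181, 176, 142, 103, 95, 77, 124, 130, 145, 142, 141, 152] G [122, 127, 127, 128, 113, 115, 170, 170, 171, 167, 149, 130, 120, 92, 134, 135, 142, 136, 135, 140]
246 R [76, 77, 80, 81, 67, 107, 164, 164, 167, 157, 105, 77, 70, 54, 81, 78, 82, 83, 84, 83] G [119, 120, 123, 122, 100, 116, 157, 156, 158, 152, 127, 122, 113, 83, 128, 124, 128, 127, 129, 128]
247 R [69, 64, 71, 69, 59, 61, 78, 80, 79, 81, 66, 73, 67, 58, 80, 79, 82, 82, 82, 80] G [107, 105, 108, 107, 87, 91, 106, 101, 100, 105, 102, 116, 108, 88, 122, 123, 124, 125, 127, 126]
2
244 R [102, 108, 128, 132, 137, 95, 158, 184, 179, 180, 180, 169, 164, 129, 173, 178, 178, 177, 183, 183] G [129, 130, 137, 135, 132, 89, 146, 166, 161, 162, 159, 149, 144, 111, 152, 155, 153, 153, 155, 156]
245 R [81, 84, 80, 73, 70, 63, 127, 180, 180, 180, 174, 137, 92, 70, 108, 126, 127, 128, 144, 141] G [124, 128, 126, 120, 113, 92, 137, 170, 169, 169, 165, 142, 121, 95, 131, 134, 134, 132, 137, 134]
246 R [76, 73, 80, 78, 68, 71, 118, 162, 164, 164, 157, 108, 72, 63, 85, 73, 80, 81, 86, 78] G [118, 117, 122, 119, 102, 106, 134, 156, 156, 156, 152, 129, 113, 94, 128, 119, 126, 127, 131, 126]
247 R [64, 66, 65, 68, 54, 60, 70, 73, 79, 80, 84, 67, 65, 64, 75, 79, 78, 83, 82, 78] G [100, 104, 104, 105, 86, 95, 107, 103, 99, 103, 107, 102, 106, 94, 117, 122, 121, 126, 124, 123]
```

```bash
python3 -c "
from cell import manip
print(manip.hand_in(), manip.get_obs()['time_s'])"
```

```text
the job is handed in; nothing more can be done
the job is handed in; nothing more can be done
```

I placed the level on the riser, with its ring over the knob and its bar between the ribs. I then gripped the knob with the fingertips on the collar and turned it about 76° (1.32 rad) clockwise. I handed in at about 26.4 s, still gripping and pressing.

Last checks:
- **Bubble:** it stands between the two lines in both the scene and side pictures. The low-resolution scene picture puts its centre 0.4 to 1 mm towards the vial end. I read 19.9 mm in the wrist picture before turning, which called for 76°, so that agrees with zero offset to within about 1 mm.
- **Collar:** I reckon it is about 5 mm down, from the fingertip contact height and the knob end's rise of about 5 mm. The measured upward force was 3 to 4 N, which fits the spring.
- **Grip:** the fingers stand 33 mm apart on the 34 mm knob. Wrist pictures taken through most of the turn showed the knob turning with them and no slip.
- **Toys:** they look unmoved by eye in the scene and side pictures. I did not do a pixel-by-pixel comparison.

One thing needed mending: the first clamp sat about 3 mm off the knob's centre, so I opened the fingers, recentred and clamped again before turning. Triangulated heights of the level from two wrist views at different heights were poor: 9 to 31 mm, where the collar top (26 mm) and block top (30 mm) are known. I used the text's heights for the level, and the scene and side views roughly agreed with them (22 to 30 mm).

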